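# Refit the screw press: spacer on, lever held level over the screw

### The arm

A 6-joint arm with a two-finger parallel gripper is mounted at the origin on the work surface. World frame = base frame: x ahead of the robot, y to its left, z up, the work surface at z = 0. Lengths are in mm, angles in rad, forces in N, time in s.
With the tool pointing down it reaches from about 275 to 750 mm from the base axis. Payload 10.2 kg.
Tool frame: the origin (TCP) lies at the centre of the arm's flange, where the gripper is bolted on; the fingertips stand 173 mm ahead of it and the grasp point (between the pads) lies 155 mm ahead of it; z points along the fingers, x is the direction in which the jaws open and shut, and the axes are right-handed (so a half turn about z gives the same grasp; the last joint's range is limited). The gripper opens to 85 mm and grips with 20 to 120 N. Pads are 22 mm wide; open, the fingers measure 114 mm over their backs; the gripper's body (76 mm by 85 mm) begins 54 mm behind the grasp point. The pads swing forward as they close: fully open they stand 13 mm farther back than shut.
Start: joints at [0.981, 0.313, 1.498, -0, 1.331, -0.223], TCP at [188.294, 490.079, 404.694] pointing down, gripper open.
Joint ranges: [-2.94, 2.94], [-0.97, 2.17], [0.19, 2.56], [-1.23, 4.37], [0.02, 3.11], [-2.88, 2.88]. Speed limits (rad/s): [2.39, 2.39, 3.01, 3.14, 3.14, 3.14].

### API

Orientations are given as a unit quaternion [w, x, y, z].
In Python, from station import bot gives the robot as it stands.
- The arm moves only by the tool arm_command, never from a script. Its argument "motion" is text: rows parted by semicolons, each of 7 numbers parted by spaces: the closure, from 0 (fully open) to 1 (shut), then the shift along the tool's x, y, z normalised to -1 to 1, where 1 is 200 mm, then the turn, a rotation vector about the tool's x, y, z normalised to -1 to 1, where 1 is 360 degrees. A call has exactly 5 rows; each row is the pose to reach, as a shift and turn from the pose commanded when the call began, along the tool's axes at that moment, turning the shorter way round; what a row does not reach only later rows make up. A row lasts 1/12 s, in which the tool goes at most 41.7 mm and 7.16 degrees, less where a joint would pass 70% of its speed; a pose out of reach is approached as far as the arm can. A call with a number of a shift or a turn outside -1 to 1 is refused whole. A call with a gripper value outside its range is refused whole. The fingers move at their own pace and stop on an object; "squeeze" is the grip in N (left out, the last holds). Time passes only in rows, so rows that repeat a pose let the fingers close, or fill a call up. It gives the time, the measured TCP pose, the force and the opening at its end, in the units of the state.
- bot.read_state(): the state, without advancing time (a new reading comes with each control period).
- bot.snapshot(name): name is "scene" or "top"; returns a dict with "frame" (480x640x3 uint8, blue, green, red), "depth" (480x640 float32, mm along the optical axis (not along the pixel's ray), 0 where there is no reading), "K" (3x3 intrinsics, pixels), "T" (4x4, takes a point from camera to world coordinates). Camera axes: x right, y down, z forward; pixel columns grow to the right and rows downward; lengths in mm; the calibration is good to about 2 mm. A picture is of the moment at which its call begins.
- bot.hand_in(): hands the job in, once; it reports no verdict.
The state is a dict: "clock": time; "qpos": joint angles; "joint_vel": joint speeds; "joint_torque": joint torques, N m; "tcp_pos": TCP position; "tcp_rot": TCP orientation; "force": force on the tool from outside, world axes, zero at the start; "torque": the same for the moment, N m; "width": finger opening in mm.
Only numpy, scipy, OpenCV 4.12 (cv2) and the standard library are available. Lean on these libraries where they do the work, as an engineer would, in place of code of your own. Each camera call takes 0.05 s, during which the arm holds its last target.

### The job

The print-room screw press is going back together: put the thick brass spacer ring over the squared top of its upright screw so that it lies flat on the shoulder, and let go of it. Then pick the steel lever up by its balance point (well towards the heavy eye) and hold it level with its square eye centred over the screw, turned square with the screw's squared end and about 2 cm clear above the very top, so that I can oil the square before we lower it on. Finish while holding it there, still and in the grip, not set down on anything, and leave the cap nut, the spanner and the ink jar where they lie.

Things in the scene. Friction and masses are not known exactly. Their poses are not given: they have to be found in the camera images.
- spacer_centre (a point): the spacer ring, a plain brass ring: 48 mm outside diameter, 30 mm hole, 14 mm thick, about 130 g, lying flat on the table (on a sheet of newsprint) at the start. This point is its centre, 7 mm above its underside; z is its axis, upwards.
- lever_balance (a point): the press lever, a steel bar 16 mm wide and 12 mm thick with a heavy square eye at one end and a small black ball (28 mm) at the other, 277 mm long in all, 0.58 to 0.82 kg, lying flat on the table at the start. This point is its balance point (centre of mass) on the centre line of the bar, 14 mm above the table as it lies (bar from 8 to 20 mm up), 63 mm from the middle of the eye and 41 mm from the face of the eye. x points along the bar towards the ball, z up.
- lever_eye (a point): the middle of the lever's eye: a block 44 x 44 mm, 28 mm tall, with a square hole of 18 mm right through it from top to bottom, its sides parallel to the bar; this point is in the middle of the hole, 14 mm above its underside, level with the bar's centre line, 63 mm from the balance point on the side away from the ball. x points along the bar towards the ball, z up.
- press: the small dark iron screw press, fixed to the table: bed 210 x 300 mm, two columns and a bridge (290 mm long, along its y axis; top 150 mm above the table, column nuts to 170 mm), with an upright steel screw in the middle. Origin on the table right below the screw; z up.
- screw_seat (a point): the middle of the screw's shoulder, where the spacer ring lies: a round collar of 38 mm diameter, 185 mm above the table; below it a 28 mm thread runs down to the bridge's boss (66 mm across, top at 156 mm). Up from the shoulder stands the squared end, 16 x 16 mm and 38 mm tall (22 mm across its rounded corners), its sides along this frame's x and y. z up.
- screw_top (a point): the very top of the screw: the end of a 12 mm threaded stud, 10 mm tall, on top of the squared end; 48 mm above the shoulder, 233 mm above the table. The squared end's sides lie along this frame's x and y. z up.
- nut_mid (a point): to be left alone: steel cap nut of the press, 24 mm across its corners, 18 mm tall, on the sheet of newsprint; this point is its middle
- spanner_mid (a point): to be left alone: steel double-ended spanner, 165 mm long, 27 mm wide, 8 mm thick, on the sheet of newsprint; this point is about its middle
- ink_jar_mid (a point): to be left alone: jar of ink, 60 mm across, 62 mm tall, mid-table near the robot; this point is its middle

How it is judged:
By the outcome, as a careful person would: the job done as asked, in the order asked, and still so for the second after the job is handed in, while the arm keeps its last pose, push and grip.
It also fails if it takes over 70 s, if anything falls off the work surface, if the arm or the gripper's body presses on something with over 40 N, if the wrist force passes 120 N, or if a joint passes its speed limit or range.

## Working session

There is one attempt and no reset: what is moved stays moved. The work goes in short steps, Python scripts to look and compute and a tool call to move; the robot and the scene stay as the last step left them, time stands still between calls to the robot, and variables do not carry over. Pictures are saved under pics/ and viewed, and the job is handed in when it is done.

Besides the shell and the picture viewer there is one more tool, called by a JSON object that holds its "fn" and its "kwargs". arm_command: Moves the arm, as the interface text tells. Its arguments: {"type":"object","properties":{"motion":{"type":"string"},"squeeze":{"type":"number"}},"required":["motion"]}

```bash
ls; mkdir -p pics; python3 - <<'E'
from station import bot
import cv2,numpy as np
print(bot.read_state())
for n in("scene","top"):
    s=bot.snapshot(n); cv2.imwrite(f"pics/{n}0.png",s["frame"]); np.savez(f"{n}0.npz",**s); print(n,s["K"],s["T"])
E
```

```text
pics
{'clock': 0.0, 'qpos': array([ 9.80591839e-01,  3.13469689e-01,  1.49847469e+00,  1.11557149e-06,
        1.33098919e+00, -2.23407531e-01]), 'joint_vel': array([ 0.00113348, -0.00029022,  0.00032115, -0.0025868 ,  0.00070235,
        0.00081807]), 'joint_torque': array([ 1.81959625e-03, -4.12274730e+01, -2.59742421e+01, -1.15153121e-04,
        4.14130365e-03,  5.86075930e-05]), 'tcp_pos': array([188.27078345, 490.03659018, 404.11068933]), 'tcp_rot': array([ 2.47306258e-04,  8.24204749e-01,  5.66291518e-01, -6.23179981e-04]), 'force': array([ 1.01183571, -0.02311812, -0.24989065]), 'torque': array([-0.02840656, -0.01375541,  0.02677629]), 'width': 85.36662497523513}
scene [[441.11082635   0.         322.83840737]
 [  0.         441.11082635 240.12849246]
 [  0.           0.           1.        ]] [[-3.17160785e-01  8.14966999e-01 -4.85013223e-01  9.60790027e+02]
 [ 9.48361053e-01  2.70111018e-01 -1.66286952e-01  1.71531949e+02]
 [-4.51096264e-03 -5.12707351e-01 -8.58551585e-01  8.96927597e+02]
 [ 0.00000000e+00  0.00000000e+00  0.00000000e+00  1.00000000e+00]]
top [[588.07380307   0.         308.02207856]
 [  0.         588.07380307 237.23052137]
 [  0.           0.           1.        ]] [[ 2.90612693e-02 -9.88495806e-01  1.48430066e-01  3.69010912e+02]
 [-9.99324999e-01 -2.53934837e-02  2.65465139e-02 -7.64776446e+00]
 [-2.24719612e-02 -1.49101351e-01 -9.88566537e-01  1.28364580e+03]
 [ 0.00000000e+00  0.00000000e+00  0.00000000e+00  1.00000000e+00]]
```

View pics/scene0.png

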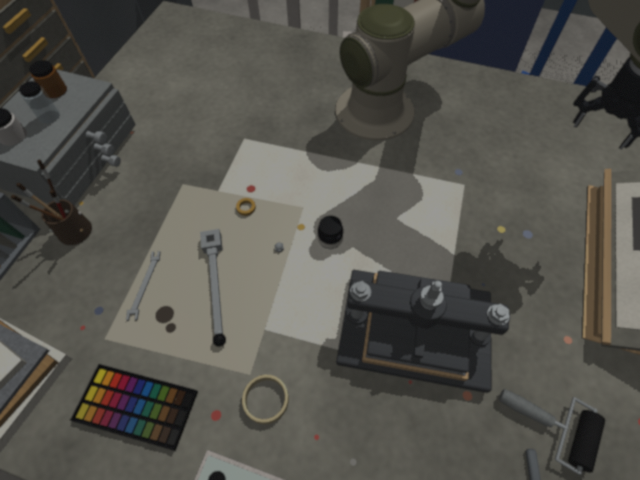

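View pics/top0.png

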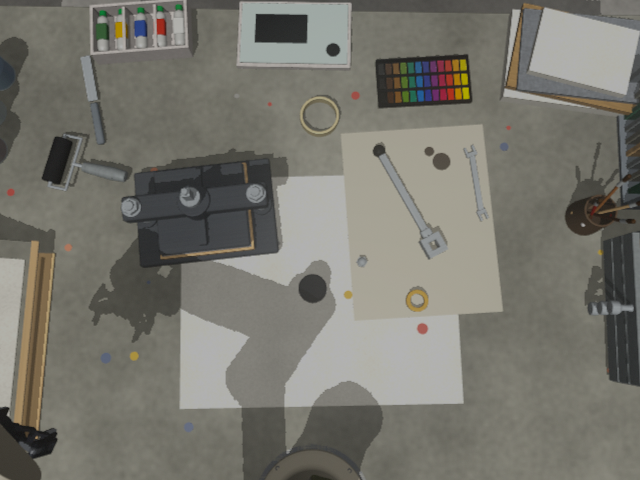

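The scene view shows the ring at (245,206), the lever eye at (210,241), its ball at (219,340) and the screw at (432,290). In the top view the ring is at (417,300), the eye at (432,242), the ball at (379,151) and the screw at (190,195). I'll zoom in on these next.

```bash
cat > h.py <<'E'
import numpy as np,cv2
def ray(s,u,v):
    K=s["K"];T=s["T"];d=T[:3,:3]@np.linalg.inv(K)@np.array([u,v,1.]);return T[:3,3],d
def plane(s,u,v,z):
    o,d=ray(s,u,v);return o+d*(z-o[2])/d[2]
def proj(s,p):
    T=s["T"];c=T[:3,:3].T@(np.array(p)-T[:3,3]);q=s["K"]@c;return q[:2]/q[2]
def two(a,pa,b,pb):
    o1,d1=ray(a,*pa);o2,d2=ray(b,*pb);d1/=np.linalg.norm(d1);d2/=np.linalg.norm(d2)
    t=np.linalg.lstsq(np.c_[d1,-d2],o2-o1,rcond=None)[0];p,q=o1+d1*t[0],o2+d2*t[1];return (p+q)/2,np.linalg.norm(p-q)
E
python3 - <<'E'
import numpy as np,cv2
from h import *
S=np.load("scene0.npz");T=np.load("top0.npz")
def crop(s,x,y,w,h,k):return cv2.resize(s["frame"][y:y+h,x:x+w],None,fx=k,fy=k,interpolation=cv2.INTER_CUBIC)
a=crop(T,365,135,80,180,3.3); 
cv2.imwrite("pics/c1.png",np.hstack([crop(T,365,140,80,110,5),crop(T,390,275,50,110,5)[:550]]))
cv2.imwrite("pics/c2.png",crop(T,115,150,170,120,4.5))
cv2.imwrite("pics/c3.png",crop(S,340,265,180,130,4.4))
cv2.imwrite("pics/c4.png",crop(S,190,190,80,100,5.5))
for n,s in(("S",S),("T",T)):
    hsv=cv2.cvtColor(s["frame"],cv2.COLOR_BGR2HSV)
    m=cv2.inRange(hsv,(12,90,60),(32,255,255))
    c,_=cv2.findContours(m,cv2.RETR_EXTERNAL,cv2.CHAIN_APPROX_NONE)
    for k in c:
        if cv2.contourArea(k)>80:
            e=cv2.fitEllipse(k);print(n,e,plane(s,*e[0],14),cv2.boundingRect(k))
E
```

```text
S ((86.2153091430664, 411.95745849609375), (16.894044876098633, 19.50094985961914), 66.23674774169922) [ 962.94721121 -304.94344212   14.        ] (76, 403, 22, 19)
S ((95.24063873291016, 394.1922607421875), (16.3259334564209, 19.53691864013672), 71.03964233398438) [ 929.46447829 -307.133344     14.        ] (85, 386, 22, 18)
S ((103.46983337402344, 376.87506103515625), (15.828150749206543, 19.14142417907715), 73.67679595947266) [ 895.87620842 -310.41913693   14.        ] (94, 369, 21, 17)
S ((39.55473327636719, 369.84686279296875), (8.285188674926758, 123.30021667480469), 39.79030227661133) [ 924.23174888 -438.97092508   14.        ] (0, 355, 54, 66)
S ((415.48504638671875, 361.6903381347656), (16.357297897338867, 138.40884399414062), 100.39509582519531) [672.26838611 266.22613527  14.        ] (363, 346, 105, 34)
S ((245.12109375, 206.20555114746094), (16.65349769592285, 18.711164474487305), 71.59541320800781) [ 430.15827829 -210.57165603   14.        ] (236, 198, 19, 18)
S ((597.5557250976562, 269.85125732421875), (25.623600006103516, 236.67733764648438), 1.2073100805282593) [342.
[... 1511 characters left out ...]
2376   14.        ] (454, 87, 16, 13)
T ((460.1253967285156, 79.08171844482422), (13.026272773742676, 16.418682098388672), 91.15773010253906) [ 930.17740319 -307.13267091   14.        ] (453, 73, 16, 13)
T ((458.82916259765625, 64.73077392578125), (13.275582313537598, 16.316104888916016), 91.18922424316406) [ 964.48799416 -304.52491159   14.        ] (452, 59, 15, 13)
T ((118.19390869140625, 30.049448013305664), (7.246881484985352, 18.8651065826416), 178.48883056640625) [1035.15033183  481.83527956   14.        ] (115, 22, 8, 17)
T ((511.1954650878906, 83.48416137695312), (7.992336273193359, 120.78141784667969), 8.077524185180664) [ 921.91217685 -421.51934291   14.        ] (506, 12, 17, 78)
```

View pics/c1.png

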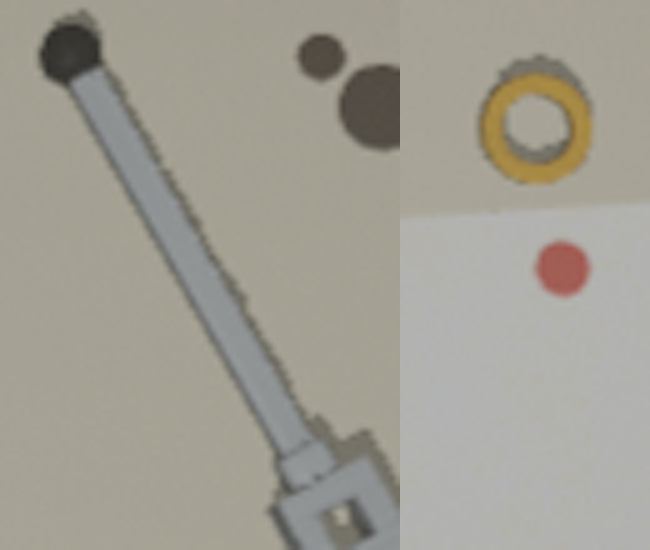

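View pics/c2.png

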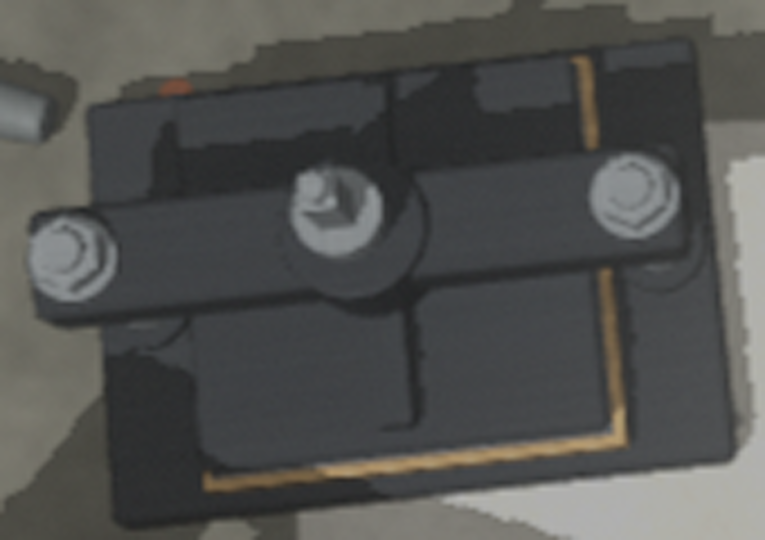

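View pics/c3.png

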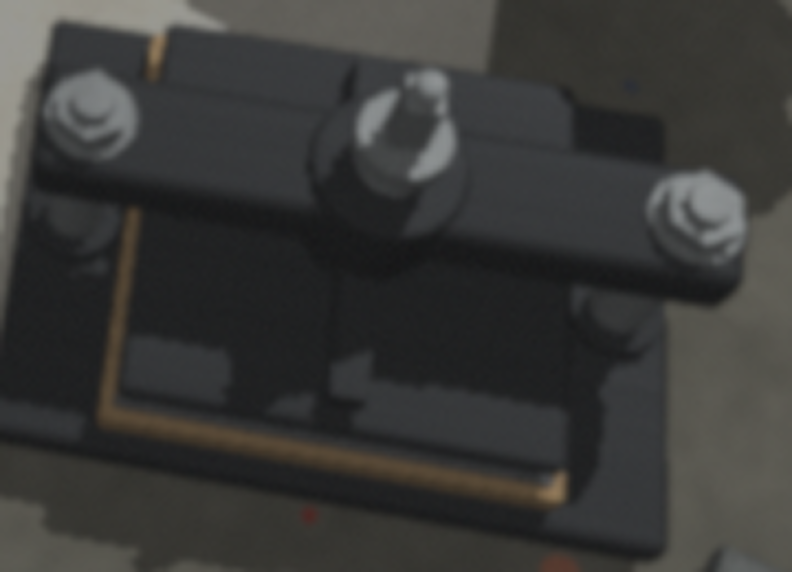

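View pics/c4.png

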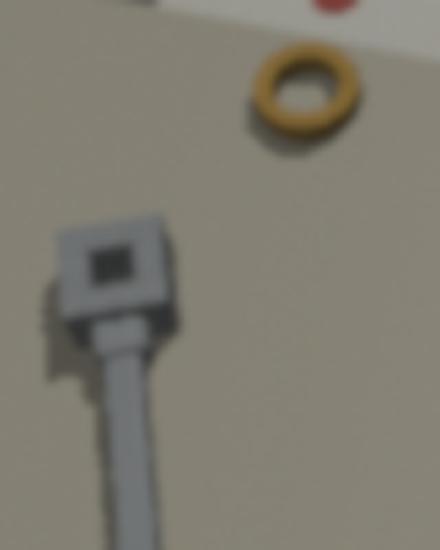

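Close up, the hole, the shoulder disc and the bridge ends are all clear. Next I'll fit the lever and the press.

```bash
python3 - <<'E'
import numpy as np,cv2
from h import *
S=np.load("scene0.npz");T=np.load("top0.npz")
# bright blobs on press
for n,s,box in(("T",T,(115,150,170,120)),("S",S,(340,265,180,80))):
    x,y,w,h=box
    g=cv2.cvtColor(s["frame"],cv2.COLOR_BGR2GRAY)[y:y+h,x:x+w]
    m=(g>105).astype(np.uint8)*255
    c,_=cv2.findContours(m,cv2.RETR_EXTERNAL,cv2.CHAIN_APPROX_NONE)
    for k in c:
        if 60<cv2.contourArea(k)<1500:
            (cx,cy),r=cv2.minEnclosingCircle(k);print(n,cx+x,cy+y,r,cv2.contourArea(k),plane(s,cx+x,cy+y,160),plane(s,cx+x,cy+y,185),cv2.boundingRect(k))
    vis=cv2.resize(s["frame"][y:y+h,x:x+w],None,fx=1,fy=1)
# lever segments
x,y=360,135
for n,s,(x,y,w,h) in(("T",T,(360,135,100,130)),("S",S,(190,222,60,130))):
    f=s["frame"][y:y+h,x:x+w].astype(int)
    m=((f[...,2]-f[...,0]<6)&(f.sum(2)>270)).astype(np.uint8)*255
    m=cv2.morphologyEx(m,cv2.MORPH_OPEN,np.ones((2,2)))
    c,_=cv2.findContours(m,cv2.RETR_CCOMP,cv2.CHAIN_APPROX_NONE)
    for k in c:
        if cv2.contourArea(k)>15: print(n,'area',cv2.contourArea(k),cv2.minAreaRect(k),np.array(cv2.minAreaRect(k)[0])+[x,y])
    cv2.imwrite(f"pics/lm{n}.png",cv2.resize(np.hstack([m,cv2.cvtColor(s['frame'][y:y+h,x:x+w],cv2.COLOR_BGR2GRAY)]),None,fx=3,fy=3,interpolation=0))
    b=((f.sum(2)<170)).astype(np.uint8)*255
    c,_=cv2.findContours(b,cv2.RETR_EXTERNAL,cv2.CHAIN_APPROX_NONE)
    for k in c:
        if 40<cv2.contourArea(k)<400:(cx,cy),r=cv2.minEnclosingCircle(k);print(n,'ball',cx+x,cy+y,r,plane(s,cx+x,cy+y,14))
E
```

```text
T 219.5 247.0 34.223628997802734 161.0 [514.21799622 193.21249889 160.        ] [510.98728321 188.74355807 185.        ] (71, 89, 68, 17)
T 188.83333587646484 195.83333206176758 10.395075798034668 159.0 [613.84824413 258.82995796 160.        ] [608.40085733 252.90109403 185.        ] (65, 38, 20, 19)
T 255.5 193.0 9.708344459533691 240.0 [622.67122625 127.95787398 160.        ] [617.02753688 124.94078357 185.        ] (131, 34, 20, 19)
T 269.5 153.0 14.8071928024292 111.5 [704.22940292 103.63603264 160.        ] [696.77112535 101.16007899 185.        ] (140, 0, 30, 8)
T 122.16666650772095 155.5 9.033987045288086 152.5 [692.54242694 396.90692929 160.        ] [685.34417295 387.90599026 185.        ] (0, 0, 17, 15)
S 497.7443389892578 314.61312103271484 11.245519638061523 151.5 [592.55864222 370.26365994 160.        ] [605.05075768 363.5217591  185.        ] (148, 39, 21, 18)
S 360.5 290.5 9.617792129516602 120.5 [624.22387339 127.77959474 160.        ] [635.64175743 129.2638774  185.        ] (12, 17, 19, 16)
S 362.6499996185303 291.0 34.482303619384766 457.5 [623.945642   131.7643628
[... 251 characters left out ...]
.01564789 203.55233765]
T area 71.5 ((74.63235473632812, 110.7205810546875), (9.775419235229492, 8.917926788330078), 59.036251068115234) [434.63235474 245.72058105]
T ball 378.625 150.25 5.427173614501953 [ 759.54826441 -125.11940309   14.        ]
S area 588.0 ((25.428213119506836, 69.04288482666016), (84.6622314453125, 9.124375343322754), 85.71085357666016) [215.42821312 291.04288483]
S area 274.5 ((20.5, 16.5), (17.0, 19.0), 90.0) [210.5 238.5]
S area 70.0 ((20.705886840820312, 16.823528289794922), (8.731282234191895, 10.186494827270508), 75.96376037597656) [210.70588684 238.82352829]
S ball 218.6428565979004 339.64286041259766 6.566094875335693 [ 755.52565949 -127.29541652   14.        ]
```

View pics/lmT.png

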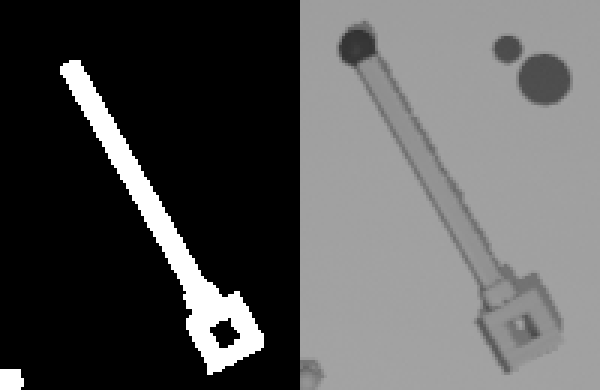

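View pics/lmS.png

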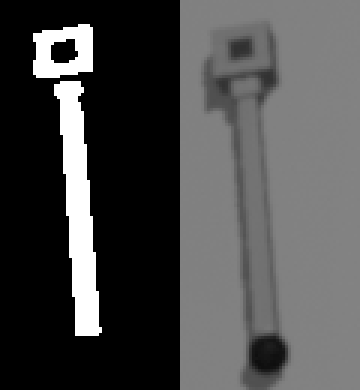

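```bash
python3 - <<'E'
import numpy as np,cv2
from h import *
S=np.load("scene0.npz");T=np.load("top0.npz")
for n,s,(x,y,w,h),r in(("T",T,(360,135,100,130),(28,88)),("S",S,(190,222,60,130),(35,108))):
    f=s["frame"][y:y+h,x:x+w].astype(int)
    m=((f[...,2]-f[...,0]<6)&(f.sum(2)>270)).astype(np.uint8)*255
    P=[]
    for v in range(*r):
        u=np.where(m[v])[0]
        if len(u): P.append((u.mean()+x,v+y))
    P=np.array(P,np.float32);vx,vy,cx,cy=cv2.fitLine(P,cv2.DIST_HUBER,0,.01,.01).ravel()
    a=plane(s,cx-30*vx,cy-30*vy,20);b=plane(s,cx+30*vx,cy+30*vy,20)
    d=b-a;d*=np.sign(d[0]);d/=np.linalg.norm(d);print(n,'mid',(a+b)/2,'dir',d,'yaw',np.arctan2(d[1],d[0]))
for n,s,p in(("T",T,(434.6,245.7)),("T2",T,(433.5,243.8)),("S",S,(210.7,238.8))): print(n,plane(s,*p,28))
print(two(S,(218.64,339.64),T,(378.6,150.5)))
# press crops enlarged with grid
for n,s,(x,y,w,h),k in(("T",T,(170,170,40,40),14),("S",S,(405,268,50,50),11)):
    im=cv2.resize(s["frame"][y:y+h,x:x+w],None,fx=k,fy=k,interpolation=cv2.INTER_CUBIC);im=cv2.convertScaleAbs(im,alpha=1.3)
    for i in range(0,w,5): cv2.putText(im,str(x+i),(int((i+.5)*k),10),0,.35,(0,255,255));cv2.line(im,(int((i+.5)*k),0),(int((i+.5)*k),h*k),(0,90,90),1)
    for i in range(0,h,5): cv2.putText(im,str(y+i),(0,int((i+.5)*k)),0,.35,(0,255,255));cv2.line(im,(0,int((i+.5)*k)),(w*k,int((i+.5)*k)),(0,90,90),1)
    cv2.imwrite(f"pics/p{n}.png",im)
E
```

```text
T mid [ 663.56397833 -178.50385493   20.        ] dir [ 0.86821541  0.49618747 -0.        ] yaw 0.5192020124084984
S mid [ 662.76860016 -178.81993365   20.        ] dir [0.86926323 0.4943495  0.        ] yaw 0.5170863391739164
T [ 546.15309346 -245.91880071   28.        ]
T2 [ 550.20796142 -243.58184222   28.        ]
S [ 547.73897329 -242.89123103   28.        ]
(array([ 757.00754946, -124.70510966,   20.84249883]), np.float64(0.5885536647510277))
```

View pics/pT.png

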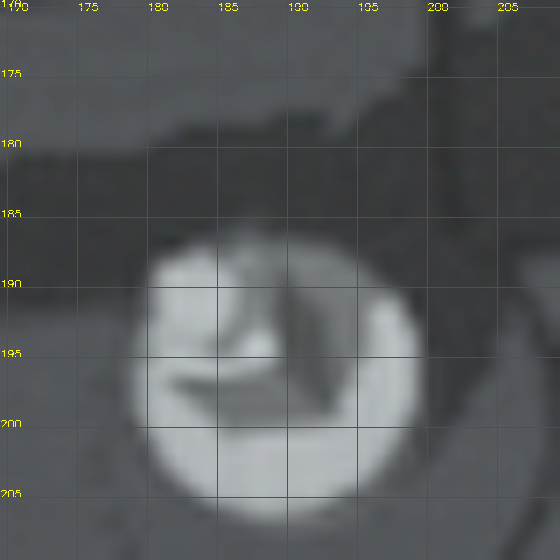

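View pics/pS.png

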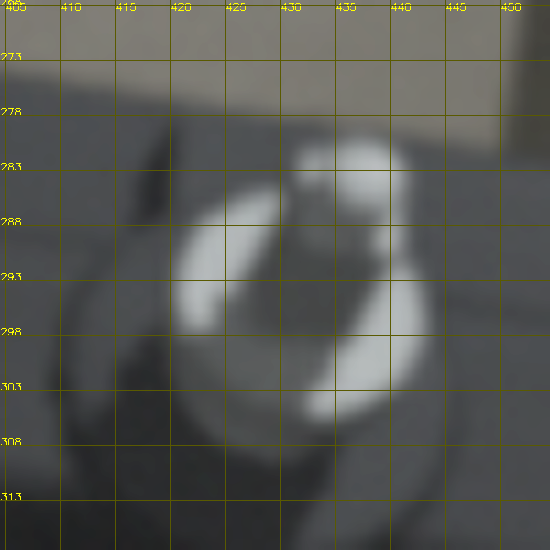

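```bash
python3 - <<'E'
import numpy as np,cv2
from h import *
S=np.load("scene0.npz");T=np.load("top0.npz")
print('disk T',plane(T,189.2,196.4,185),'stud T',plane(T,183,190.6,233),'stud S',plane(S,437.5,283,233),two(S,(437.5,283),T,(183,190.6)))
for n,s,a,b in(("T",T,(131,207.8),(255.9,193.3)),("S",S,(360.5,291.1),(498.4,313.9))):
    p,q=plane(s,*a,165),plane(s,*b,165);d=p-q if p[1]>q[1] else q-p
    print(n,p,q,np.linalg.norm(d),(p+q)/2,'yaw',np.arctan2(-d[0],d[1]))
# bed edges by colour mask (T)
l=[]
for n,s,z in(("T",T,None),):
    ed=cv2.Canny(s["frame"][150:275,110:285],40,100)
    L=cv2.HoughLinesP(ed,1,np.pi/360,30,minLineLength=45,maxLineGap=6)
    for x1,y1,x2,y2 in L[:,0]:
        p=plane(s,x1+110,y1+150,20)-plane(s,x2+110,y2+150,20);a=np.arctan2(p[1],p[0]);print((x1+110,y1+150,x2+110,y2+150),round((a+np.pi/4)%(np.pi/2)-np.pi/4,3))
# depth view around screw
for n,s,p in (("T",T,(189,196)),("S",S,(432,290))):
    x,y=p
    pts=[]
    for v in range(y-16,y+18):
        for u in range(x-16,x+18):
            dd=s["depth"][v,u]
            if dd>0:
                w=s["T"]@np.r_[np.linalg.inv(s["K"])@[u,v,1]*dd,1];pts.append(w[:3])
    P=np.array(pts);
    for lo,hi in((182,188),(219,226),(229,238)):
        q=P[(P[:,2]>lo)&(P[:,2]<hi)];print(n,lo,len(q),q.mean(0) if len(q) else 0,q.min(0)if len(q) else 0,q.max(0)if len(q) else 0)
E
```

```text
disk T [607.30776296 252.12823644 185.        ] stud T [607.50410966 252.87435538 233.        ] stud S [604.39350505 249.25718742 233.        ] (array([606.58368491, 250.1628636 , 237.83926829]), np.float64(2.9772269752715945))
T [586.17738155 369.65929205 165.        ] [620.96320234 126.54743492 165.        ] 245.58792397981253 [603.57029195 248.10336349 165.        ] yaw 0.1421209953061197
S [627.64500356 128.40233414 165.        ] [593.35525961 369.839518   165.        ] 243.86000142400323 [610.50013159 249.12092607 165.        ] yaw 0.1410799490823719
(np.int32(153), np.int32(170), np.int32(283), np.int32(156)) 0.133
(np.int32(172), np.int32(255), np.int32(250), np.int32(246)) 0.142
(np.int32(142), np.int32(267), np.int32(275), np.int32(253)) 0.132
(np.int32(128), np.int32(222), np.int32(199), np.int32(215)) 0.125
(np.int32(202), np.int32(212), np.int32(278), np.int32(203)) 0.145
(np.int32(162), np.int32(259), np.int32(253), np.int32(248)) 0.147
(np.int32(268), np.int32(153), np.int32(279), np.int32(250)) 0.148
(np.int32(171), np.int32(160), np.int32(227), np.int32(152)) 0.169
(n
[... 359 characters left out ...]
626.28318108 270.10903377 187.98462068]
T 219 37 [604.81104879 248.01833471 222.42326859] [597.62342383 242.14752247 219.12086246] [615.5335699  259.42791057 225.48080475]
T 229 36 [606.22696228 249.52553306 234.0318273 ] [601.37327465 244.25934989 229.46964105] [612.17527056 255.00782362 237.48877845]
S 182 217 [610.26099766 248.05472341 184.68644629] [588.89091681 230.86651242 182.09955288] [625.46231022 268.20903261 187.93391906]
S 219 44 [609.84928096 247.99358681 222.27459917] [599.77789866 241.21817929 219.00726505] [614.55023949 257.55093716 224.68106089]
S 229 46 [606.86210711 249.20848407 232.41183054] [600.18493975 243.70708462 229.09322738] [612.77122867 255.71079703 235.33544813]
```

```bash
python3 - <<'E'
import numpy as np,cv2
from scipy.optimize import least_squares
from h import *
S=np.load("scene0.npz");T=np.load("top0.npz")
for n,s,(x,y,w,h) in(("T",T,(172,178,36,34)),("S",S,(412,272,40,40))):
    g=cv2.cvtColor(s["frame"],cv2.COLOR_BGR2GRAY)[y:y+h,x:x+w]
    k=8;G=cv2.resize(g,None,fx=k,fy=k,interpolation=cv2.INTER_CUBIC)
    m=(G>112).astype(np.uint8)
    c,_=cv2.findContours(m,cv2.RETR_EXTERNAL,cv2.CHAIN_APPROX_NONE)
    P=[]
    for kk in c:
        if cv2.contourArea(kk)<300: continue
        for u,v in kk[:,0]: P.append(plane(s,(u+.5)/k-.5+x,(v+.5)/k-.5+y,185)[:2])
    P=np.array(P)
    c0=np.array([606.5,251])
    for it in range(4):
        r=np.linalg.norm(P-c0,axis=1); q=P[np.abs(r-19)<(4 if it<2 else 2)]
        f=least_squares(lambda p:np.linalg.norm(q-p[:2],axis=1)-p[2],np.r_[c0,19],loss='soft_l1',f_scale=.5);c0=f.x[:2]
    print(n,f.x,len(q),np.ptp(q,axis=0))
    cl=cv2.createCLAHE(4,(2,2)).apply(g)
    cv2.imwrite(f"pics/q{n}.png",cv2.resize(cl,None,fx=15,fy=15,interpolation=cv2.INTER_CUBIC)[:600])
E
```

```text
T [607.34662399 251.93747728  18.69189519] 347 [35.32019901 37.31737353]
S [604.66047186 249.8268065   18.46815589] 269 [33.17525701 37.56079529]
```

View pics/qT.png

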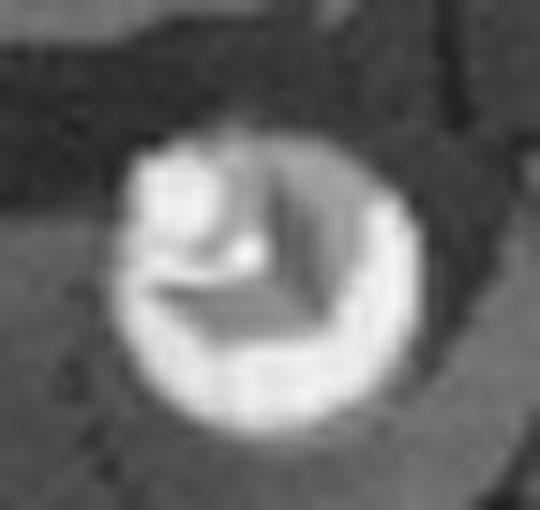

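View pics/qS.png

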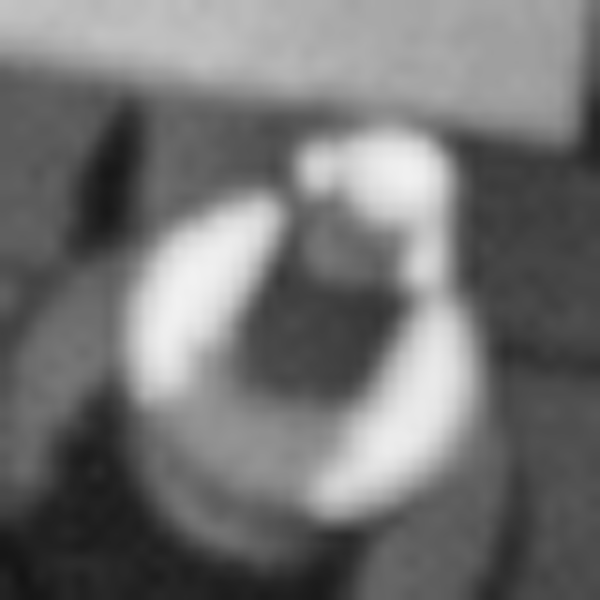

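```bash
cat >> h.py <<'E'
def rel(cmd,psi,tgt,psi2=None):
    """tool-axis units for moving from cmd (xyz,psi, pointing down) to tgt"""
    d=np.array(tgt,float)-np.array(cmd,float);c,s=np.cos(psi),np.sin(psi)
    t=np.array([c*d[0]+s*d[1],s*d[0]-c*d[1],-d[2]])/200
    r=0 if psi2 is None else -(psi2-psi)/(2*np.pi)
    return np.round(t,4),round(r,4)
def fromunits(cmd,psi,u):
    c,s=np.cos(psi),np.sin(psi);u=np.array(u)*200
    return np.array(cmd)+[c*u[0]+s*u[1],s*u[0]-c*u[1],-u[2]]
E
python3 -c "
from h import *
a=2*np.arctan2(.56629,.8242);print(a)
c=(188.294,490.079,404.694)
for w in((350,370,404),(430,190,404),(450,0,380),(440,-180,330),(429.8,-210.3,300)):
    print(rel(c,a,w));c=w
"
```

```text
1.2040019802623896
(array([-0.2705,  0.9701,  0.0035]), 0)
(array([-0.6967,  0.6962, -0.    ]), 0)
(array([-0.8509,  0.434 ,  0.12  ]), 0)
(array([-0.8581,  0.2761,  0.25  ]), 0)
(array([-0.1597,  0.0067,  0.15  ]), 0)
```

{"fn": "arm_command", "kwargs": {"motion": "0 -0.27 0.97 0 0 0 0; 0 -0.27 0.97 0 0 0 0; 0 -0.27 0.97 0 0 0 0; 0 -0.27 0.97 0 0 0 0; 0 -0.27 0.97 0 0 0 0", "squeeze": 40}}

```text
clock: 0.52
tcp_pos: [351.7, 368.3, 404.5]
tcp_rot: [0.0, 0.824, 0.566, -0.0]
force: [-0.0, 1.0, -0.2]
width: 85.6
```

{"fn": "arm_command", "kwargs": {"motion": "0 -0.7 0.7 0 0 0 0; 0 -0.7 0.7 0 0 0 0; 0 -0.7 0.7 0 0 0 0; 0 -0.7 0.7 0 0 0 0; 0 -0.7 0.7 0 0 0 0"}}

```text
clock: 0.93
tcp_pos: [431.2, 186.6, 404.5]
tcp_rot: [0.0, 0.825, 0.566, -0.0]
force: [1.1, -0.6, -0.3]
width: 85.3
```

{"fn": "arm_command", "kwargs": {"motion": "0 -0.85 0.43 0.12 0 0 0; 0 -0.85 0.43 0.12 0 0 0; 0 -0.85 0.43 0.12 0 0 0; 0 -0.85 0.43 0.12 0 0 0; 0 -0.85 0.43 0.12 0 0 0"}}

```text
clock: 1.35
tcp_pos: [449.7, -3.5, 380.1]
tcp_rot: [-0.0, 0.825, 0.565, -0.0]
force: [-0.1, 0.3, -0.9]
width: 85.3
```

{"fn": "arm_command", "kwargs": {"motion": "0 -0.86 0.28 0.25 0 0 0; 0 -0.86 0.28 0.25 0 0 0; 0 -0.86 0.28 0.25 0 0 0; 0 -0.86 0.28 0.25 0 0 0; 0 -0.86 0.28 0.25 0 0 0"}}

```text
clock: 1.77
tcp_pos: [439.6, -184.4, 329.3]
tcp_rot: [-0.001, 0.825, 0.565, -0.001]
force: [0.2, 0.4, 0.2]
width: 85.8
```

```bash
python3 -c "
from h import *
a=1.204
c=np.array((188.294,490.079,404.694))
for u in((-.27,.97,0),(-.7,.7,0),(-.85,.43,.12),(-.86,.28,.25)): c=fromunits(c,a,u)
print(c)
w=(429.8,-210.3,230)
print(rel(c,a,w));print(rel(w,a,(429.8,-210.3,177)))
"; python3 -c "
from station import bot;print(bot.read_state()['tcp_pos'])"
```

```text
[ 440.40706691 -180.97316004  330.694     ]
(array([-0.1559,  0.0031,  0.5035]), 0)
(array([0.   , 0.   , 0.265]), 0)
[ 439.62614439 -184.4484504   329.28635751]
```

{"fn": "arm_command", "kwargs": {"motion": "0 -0.155 0.003 0.4 0 0 0; 0 -0.155 0.003 0.4 0 0 0; 0 -0.155 0.003 0.4 0 0 0; 0 -0.155 0.003 0.4 0 0 0; 0 -0.155 0.003 0.4 0 0 0"}}

```text
clock: 2.18
tcp_pos: [430.4, -209.9, 252.0]
tcp_rot: [0.001, 0.824, 0.566, 0.0]
force: [-0.1, 0.2, -0.4]
width: 85.3
```

```bash
python3 - <<'E'
from station import bot
import cv2,numpy as np
from h import *
print(bot.read_state()['tcp_pos'],bot.read_state()['tcp_rot'])
s=bot.snapshot("scene");t=bot.snapshot("top")
print(bot.read_state()['tcp_pos'])
a=cv2.resize(s["frame"][120:280,160:320],None,fx=2.5,fy=2.5);b=cv2.resize(t["frame"][220:380,340:500],None,fx=2.5,fy=2.5)
cv2.imwrite("pics/a1.png",np.hstack([a,b]))
E
```

```text
[ 430.35881697 -209.94017382  251.95321345] [5.97354654e-04 8.24142318e-01 5.66382408e-01 2.26152418e-04]
[ 430.51231742 -209.69622627  252.60621548]
```

View pics/a1.png

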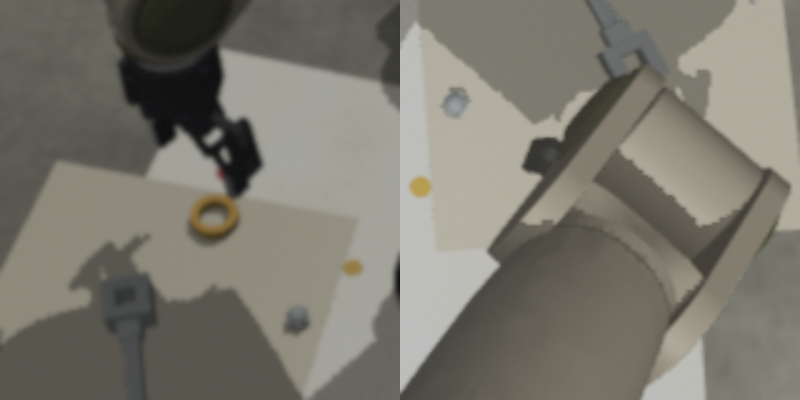

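The scene view has the open gripper above the ring. The top view is blocked by the wrist. I'll go down and close.

{"fn": "arm_command", "kwargs": {"motion": "0 0 0 0.2 0 0 0; 0 0 0 0.3 0 0 0; 0 0 0 0.37 0 0 0; 0 0 0 0.37 0 0 0; 0 0 0 0.37 0 0 0"}}

```text
clock: 2.7
tcp_pos: [430.4, -209.9, 177.8]
tcp_rot: [0.001, 0.824, 0.567, 0.0]
force: [-0.8, 0.2, -0.3]
width: 85.6
```

{"fn": "arm_command", "kwargs": {"motion": "1 0 0 0 0 0 0; 1 0 0 0 0 0 0; 1 0 0 0 0 0 0; 1 0 0 0 0 0 0; 1 0 0 0 0 0 0", "squeeze": 40}}

```text
clock: 3.12
tcp_pos: [430.2, -210.3, 178.2]
tcp_rot: [0.001, 0.824, 0.566, 0.0]
force: [-2.8, 2.4, 12.0]
width: 45.5
```

{"fn": "arm_command", "kwargs": {"motion": "1 0 0 0 0 0 0; 1 0 0 0 0 0 0; 1 0 0 0 0 0 0; 1 0 0 0 0 0 0; 1 0 0 0 0 0 0"}}

```text
clock: 3.53
tcp_pos: [430.2, -210.3, 178.2]
tcp_rot: [0.001, 0.824, 0.566, 0.0]
force: [-1.3, 2.4, 12.5]
width: 45.0
```

```bash
python3 - <<'E'
from station import bot
import cv2,numpy as np
s=bot.snapshot("scene")
cv2.imwrite("pics/a2.png",cv2.resize(s["frame"][150:270,190:310],None,fx=5,fy=5,interpolation=cv2.INTER_CUBIC))
st=bot.read_state();print(st['force'],st['torque'],st['width'])
E
```

```text
[-2.61282521  2.56088824 12.84804255] [ 0.34289617  0.45428688 -0.0375451 ] 45.28617851658889
```

View pics/a2.png

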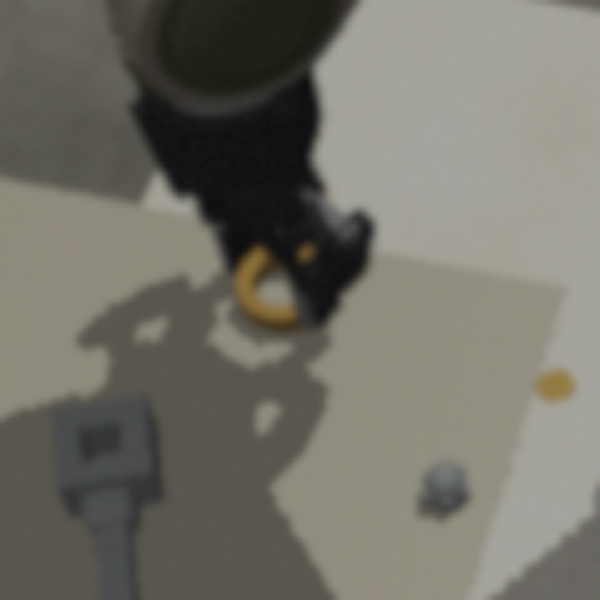

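Both fingers are on the ring at crop (270,285), but the tips are pressing down at about 12 N. I'll raise slightly and check the grip.

{"fn": "arm_command", "kwargs": {"motion": "1 0 0 -0.01 0 0 0; 1 0 0 -0.01 0 0 0; 1 0 0 -0.02 0 0 0; 1 0 0 -0.02 0 0 0; 1 0 0 -0.02 0 0 0"}}

```text
clock: 4.0
tcp_pos: [429.8, -210.1, 180.7]
tcp_rot: [-0.0, 0.824, 0.566, -0.0]
force: [-0.1, 0.5, -2.1]
width: 45.5
```

{"fn": "arm_command", "kwargs": {"motion": "1 0 0 -0.1 0 0 0; 1 0 0 -0.2 0 0 0; 1 0 0 -0.3 0 0 0; 1 0 0 -0.4 0 0 0; 1 0 0 -0.4 0 0 0"}}

```text
clock: 4.42
tcp_pos: [430.4, -210.5, 263.7]
tcp_rot: [0.003, 0.824, 0.566, 0.001]
force: [0.2, -0.9, -0.8]
width: 45.7
```

```bash
python3 - <<'E'
from station import bot
import cv2,numpy as np
s=bot.snapshot("scene")
cv2.imwrite("pics/a3.png",cv2.resize(s["frame"][110:270,180:340],None,fx=3.7,fy=3.7,interpolation=cv2.INTER_CUBIC))
st=bot.read_state();print(st['force'],st['torque'],st['width'],st['tcp_pos'])
E
```

```text
[-0.15331227 -0.5478821  -1.58673288] [-0.00901143  0.04874271 -0.03780984] 45.21662020711126 [ 430.05240066 -210.27024192  261.82756224]
```

View pics/a3.png

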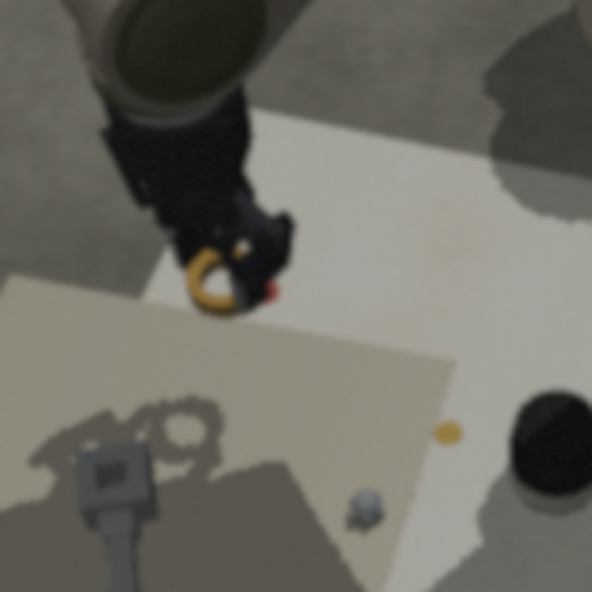

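```bash
python3 -c "
from h import *
a=1.204
c=np.array((440.407,-180.973,330.694))
for u in((-.155,.003,.4),(0,0,.37),(0,0,-.02),(0,0,-.4)): c=fromunits(c,a,u)
print(c)
for w in((480,-80,380),(550,90,440),(606,251,440)):
    print(rel(c,a,w));c=w
"
```

```text
[ 429.84966065 -210.12608879  260.694     ]
(array([ 0.6973,  0.0007, -0.5965]), 0)
(array([ 0.919 ,  0.0219, -0.3   ]), 0)
(array([ 0.8519, -0.0273, -0.    ]), 0)
```

{"fn": "arm_command", "kwargs": {"motion": "1 0.1 0 -0.1 0 0 0; 1 0.24 0 -0.24 0 0 0; 1 0.4 0 -0.4 0 0 0; 1 0.55 0 -0.55 0 0 0; 1 0.7 0 -0.6 0 0 0"}}

```text
clock: 4.88
tcp_pos: [480.5, -78.5, 382.8]
tcp_rot: [0.001, 0.824, 0.566, 0.001]
force: [1.2, -0.8, -1.1]
width: 45.3
```

{"fn": "arm_command", "kwargs": {"motion": "1 0.18 0 -0.1 0 0 0; 1 0.36 0 -0.2 0 0 0; 1 0.54 0 -0.3 0 0 0; 1 0.72 0 -0.3 0 0 0; 1 0.9 0 -0.3 0 0 0"}}

```text
clock: 5.3
tcp_pos: [545.2, 90.4, 440.1]
tcp_rot: [0.0, 0.824, 0.566, 0.0]
force: [0.4, -1.2, -1.8]
width: 45.7
```

{"fn": "arm_command", "kwargs": {"motion": "1 0.18 0 0 0 0 0; 1 0.36 0 0 0 0 0; 1 0.54 0 0 0 0 0; 1 0.72 0 0 0 0 0; 1 0.87 0 0 0 0 0"}}

```text
clock: 5.72
tcp_pos: [607.7, 253.5, 438.2]
tcp_rot: [-0.001, 0.824, 0.567, -0.001]
force: [0.6, 0.1, -0.5]
width: 45.3
```

{"fn": "arm_command", "kwargs": {"motion": "1 0 0 0 0 0 0; 1 0 0 0 0 0 0; 1 0 0 0 0 0 0; 1 0 0 0 0 0 0; 1 0 0 0 0 0 0"}}

```text
clock: 6.13
tcp_pos: [607.1, 250.0, 440.7]
tcp_rot: [0.0, 0.825, 0.566, -0.0]
force: [-0.1, -0.4, -1.3]
width: 45.4
```

```bash
cat > look.py <<'E'
import sys
from station import bot
import cv2,numpy as np
n=sys.argv[1]
st=bot.read_state();print(st['clock'],st['force'],st['torque'],st['width'],st['tcp_pos'],st['tcp_rot'],st['qpos'])
s=bot.snapshot("scene");t=bot.snapshot("top")
np.savez(n+"S.npz",**s);np.savez(n+"T.npz",**t)
A=[int(v) for v in sys.argv[2:]]
f=lambda im,x,y:cv2.resize(im[max(0,y-40):max(0,y-40)+80,max(0,x-40):max(0,x-40)+80],(400,400),interpolation=cv2.INTER_CUBIC)
cv2.imwrite(f"pics/{n}.png",np.hstack([f(s["frame"],A[0],A[1]),f(t["frame"],A[2],A[3])]))
E
python3 look.py b1 432 275 182 185
python3 -c "
from h import *
c=np.array((429.85,-210.126,260.694))
for u in((.7,0,-.6),(.9,0,-.3),(.87,0,0)): c=fromunits(c,1.204,u)
print(c)"
```

```text
6.1333 [-0.061493   -0.38758509 -1.30725593] [0.04431942 0.07103473 0.02154903] 45.354277612116576 [607.05026805 249.96690459 440.70660994] [ 3.20589708e-05  8.24584801e-01  5.65738367e-01 -7.26115697e-05] [ 2.12537405e-01  6.02584619e-01  9.71461185e-01 -1.14382983e-04
  1.56765693e+00 -9.90119073e-01]
[607.01159435 251.01364207 440.694     ]
```

View pics/b1.png

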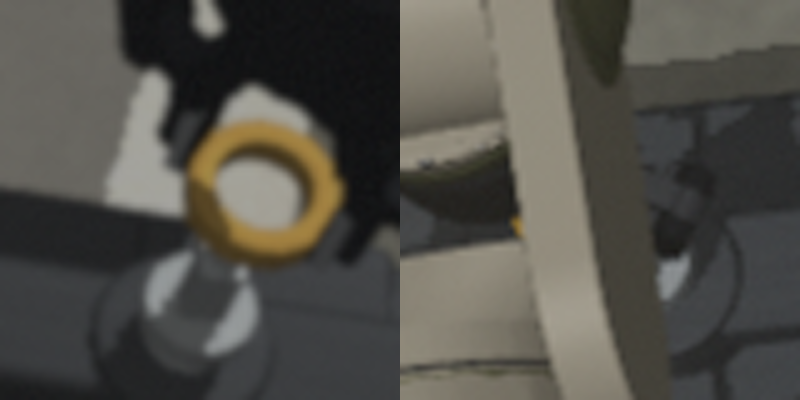

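```bash
cat > ring.py <<'E'
import sys
import numpy as np,cv2
from h import *
n,z=sys.argv[1],float(sys.argv[2])
s=np.load(n);hsv=cv2.cvtColor(s["frame"],cv2.COLOR_BGR2HSV)
x,y,w,h=[int(v) for v in sys.argv[3:7]]
c=cv2.resize(hsv[y:y+h,x:x+w],None,fx=6,fy=6,interpolation=cv2.INTER_CUBIC)
for vmin in(60,125,145):
    m=cv2.inRange(c,(8,80,vmin),(35,255,255))
    k,hi=cv2.findContours(m,cv2.RETR_CCOMP,cv2.CHAIN_APPROX_NONE)
    for q in sorted(k,key=cv2.contourArea)[-2:]:
        if len(q)<30: continue
        P=np.array([plane(s,(u+.5)/6-.5+x,(v+.5)/6-.5+y,z)[:2] for u,v in q[:,0]])
        e=cv2.fitEllipse(P.astype(np.float32));print(vmin,np.round(e[0],1),np.round(e[1],1),round(e[2]))
E
python3 ring.py b1S.npz 276.5 422 250 50 50; python3 ring.py scene0.npz 14 225 190 40 35; python3 ring.py top0.npz 14 400 284 40 35
```

```text
60 [607.6 249.8] [25.5 28.9] 171
60 [607.1 250.5] [47.8 52.8] 70
125 [603.9 251.4] [39.9 42.6] 117
145 [603.5 251.3] [38.1 41.4] 116
60 [ 430.2 -210.5] [22.4 26.8] 32
60 [ 429.7 -210.5] [47.4 53.2] 120
125 [ 424.7 -212.6] [34.4 36.3] 14
125 [ 424.8 -213. ] [41.7 45. ] 21
60 [ 429.6 -210.2] [28.7 29.7] 118
60 [ 429.7 -210.2] [47.  47.9] 34
125 [ 429.4 -210.4] [28.5 30.4] 127
125 [ 429.6 -210.2] [46.8 48. ] 37
145 [ 429. -211.] [30.7 31.5] 161
145 [ 429.  -210.9] [45.4 46.5] 55
```

The ring is level and within about 1.5 mm of the screw axis. I'll lower it.

{"fn": "arm_command", "kwargs": {"motion": "1 -0.001 -0.004 0.05 0 0 0; 1 -0.001 -0.004 0.1 0 0 0; 1 -0.001 -0.004 0.15 0 0 0; 1 -0.001 -0.004 0.2 0 0 0; 1 -0.001 -0.004 0.2 0 0 0"}}

```text
clock: 6.65
tcp_pos: [606.1, 251.0, 397.5]
tcp_rot: [-0.001, 0.824, 0.566, -0.002]
force: [0.5, 0.2, -1.5]
width: 45.6
```

{"fn": "arm_command", "kwargs": {"motion": "1 0 0 0.03 0 0 0; 1 0 0 0.06 0 0 0; 1 0 0 0.09 0 0 0; 1 0 0 0.12 0 0 0; 1 0 0 0.12 0 0 0"}}

```text
clock: 7.07
tcp_pos: [606.1, 251.1, 375.1]
tcp_rot: [-0.0, 0.824, 0.566, -0.001]
force: [-0.3, -0.6, -1.4]
width: 45.2
```

```bash
python3 look.py b2 432 275 182 195
```

```text
7.0667 [-0.27032948 -0.57932371 -1.36428404] [ 0.06857856 -0.02582402  0.02421711] 45.24997766816095 [606.12449437 251.11814456 375.11025957] [-4.13615125e-04  8.24183862e-01  5.66321214e-01 -1.03576568e-03] [ 2.14570671e-01  6.30808504e-01  1.09195189e+00 -1.69957052e-05
  1.42106279e+00 -9.89498487e-01]
```

View pics/b2.png

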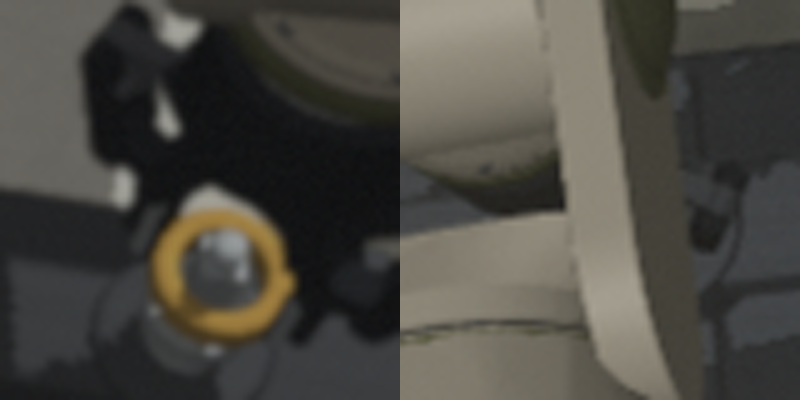

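The scene view shows the stud inside the ring hole at crop (230,248), with no contact force. I'll lower onto the shoulder in small steps.

{"fn": "arm_command", "kwargs": {"motion": "1 0 0 0.02 0 0 0; 1 0 0 0.035 0 0 0; 1 0 0 0.05 0 0 0; 1 0 0 0.05 0 0 0; 1 0 0 0.05 0 0 0"}}

```text
clock: 7.58
tcp_pos: [606.2, 251.1, 366.5]
tcp_rot: [-0.0, 0.824, 0.566, -0.0]
force: [-0.3, 0.9, -1.9]
width: 45.4
```

{"fn": "arm_command", "kwargs": {"motion": "1 0 0 0.005 0 0 0; 1 0 0 0.01 0 0 0; 1 0 0 0.01 0 0 0; 1 0 0 0.01 0 0 0; 1 0 0 0.01 0 0 0"}}

```text
clock: 8.0
tcp_pos: [606.2, 251.1, 364.8]
tcp_rot: [0.0, 0.824, 0.566, 0.0]
force: [-0.4, 0.9, -1.0]
width: 45.2
```

{"fn": "arm_command", "kwargs": {"motion": "1 0 0 0.005 0 0 0; 1 0 0 0.005 0 0 0; 1 0 0 0.01 0 0 0; 1 0 0 0.01 0 0 0; 1 0 0 0.01 0 0 0"}}

```text
clock: 8.42
tcp_pos: [606.1, 251.1, 363.3]
tcp_rot: [0.0, 0.824, 0.566, 0.0]
force: [-1.9, 0.1, 3.2]
width: 45.1
```

{"fn": "arm_command", "kwargs": {"motion": "1 0 0 0.003 0 0 0; 1 0 0 0.005 0 0 0; 1 0 0 0.005 0 0 0; 1 0 0 0.005 0 0 0; 1 0 0 0.005 0 0 0"}}

```text
clock: 8.83
tcp_pos: [606.0, 251.1, 363.2]
tcp_rot: [0.0, 0.824, 0.566, 0.001]
force: [-3.7, -0.7, 9.5]
width: 45.1
```

The ring touches down at z 363, as predicted. I'll release and raise.

{"fn": "arm_command", "kwargs": {"motion": "0.4 0 0 -0.004 0 0 0; 0.3 0 0 -0.005 0 0 0; 0.2 0 0 -0.005 0 0 0; 0 0 0 -0.005 0 0 0; 0 0 0 -0.005 0 0 0"}}

```text
clock: 9.25
tcp_pos: [606.2, 251.1, 362.4]
tcp_rot: [-0.0, 0.824, 0.566, -0.0]
force: [-0.8, -0.6, -0.4]
width: 85.4
```

{"fn": "arm_command", "kwargs": {"motion": "0 0 0 0 0 0 0; 0 0 0 -0.05 0 0 0; 0 0 0 -0.15 0 0 0; 0 0 0 -0.3 0 0 0; 0 0 0 -0.5 0 0 0"}}

```text
clock: 9.67
tcp_pos: [606.1, 251.1, 462.5]
tcp_rot: [-0.001, 0.824, 0.566, -0.002]
force: [-0.3, 0.6, 0.3]
width: 85.3
```

```bash
python3 look.py b3 432 285 182 195;python3 -c "
from h import *
c=np.array((607.01159435,251.01364207,440.694))
for u in((-.001,-.004,.2),(0,0,.12),(0,0,.075),(0,0,-.505)): c=fromunits(c,1.204,u)
print(c)"
```

```text
9.6667 [-0.28328789  0.61634738  0.25873712] [ 0.0733163  -0.05991523  0.0223801 ] 85.33441711712804 [606.10235798 251.07854401 462.45397974] [-8.20110278e-04  8.24209619e-01  5.66280905e-01 -1.94121901e-03] [ 2.14509364e-01  5.97954150e-01  9.24366867e-01  5.16944636e-05
  1.62348602e+00 -9.89464115e-01]
[606.19308416 251.11384723 462.694     ]
```

View pics/b3.png

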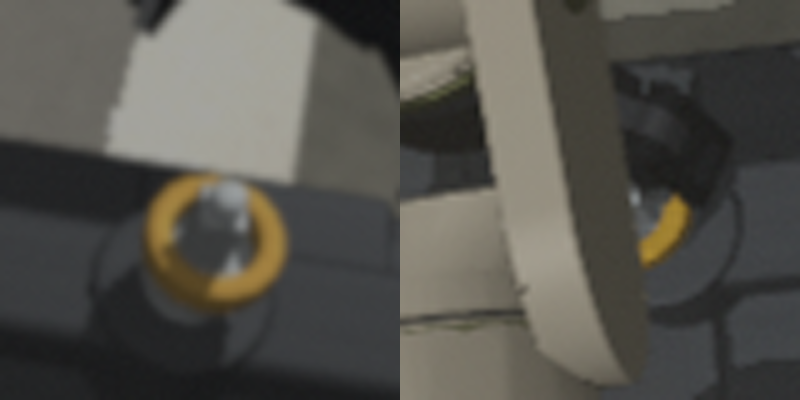

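```bash
python3 -c "
from h import *
c=np.array((606.19308416,251.11384723,462.694));p=1.204
for w in((606,110,440),(604,-50,400),(603,-180,330),(602.9,-213.2,270)):
    p2=p-.09*2*np.pi
    u,r=rel(c,p,w,p2);u=np.round(u,2) if w[2]!=270 else np.round(u,3);print(u,r);c=fromunits(c,p,u);p=p2
print(c,p)
"
```

```text
[-0.66  0.25  0.11] 0.09
[-0.48  0.64  0.2 ] 0.09
[-0.06  0.65  0.35] 0.09
[0.08  0.142 0.304] 0.09
[ 602.91876023 -213.15407229  269.894     ] -1.0579467105846512
```

{"fn": "arm_command", "kwargs": {"motion": "0 -0.13 0.05 0.02 0 0 0.018; 0 -0.26 0.1 0.04 0 0 0.036; 0 -0.4 0.15 0.06 0 0 0.054; 0 -0.53 0.2 0.08 0 0 0.072; 0 -0.66 0.25 0.11 0 0 0.09"}}

```text
clock: 10.18
tcp_pos: [605.2, 108.7, 441.4]
tcp_rot: [0.0, 0.95, 0.311, 0.001]
force: [0.6, 1.1, -0.2]
width: 85.4
```

{"fn": "arm_command", "kwargs": {"motion": "0 -0.1 0.13 0.04 0 0 0.018; 0 -0.2 0.26 0.08 0 0 0.036; 0 -0.29 0.38 0.12 0 0 0.054; 0 -0.38 0.51 0.16 0 0 0.072; 0 -0.48 0.64 0.2 0 0 0.09"}}

```text
clock: 10.6
tcp_pos: [604.5, -51.4, 400.9]
tcp_rot: [0.0, 0.999, 0.034, 0.0]
force: [1.0, 0.0, -0.5]
width: 85.2
```

{"fn": "arm_command", "kwargs": {"motion": "0 -0.01 0.13 0.07 0 0 0.018; 0 -0.02 0.26 0.14 0 0 0.036; 0 -0.04 0.39 0.21 0 0 0.054; 0 -0.05 0.52 0.28 0 0 0.072; 0 -0.06 0.65 0.35 0 0 0.09"}}

```text
clock: 11.02
tcp_pos: [602.0, -181.9, 330.6]
tcp_rot: [0.0, 0.969, -0.246, 0.0]
force: [0.2, 1.5, -0.0]
width: 84.7
```

{"fn": "arm_command", "kwargs": {"motion": "0 0.02 0.03 0.06 0 0 0.018; 0 0.04 0.06 0.12 0 0 0.036; 0 0.06 0.09 0.2 0 0 0.054; 0 0.08 0.142 0.304 0 0 0.072; 0 0.08 0.142 0.304 0 0 0.0892"}}

```text
clock: 11.43
tcp_pos: [602.1, -214.5, 266.2]
tcp_rot: [0.0, 0.863, -0.506, -0.003]
force: [-1.5, 0.2, -0.9]
width: 85.5
```

{"fn": "arm_command", "kwargs": {"motion": "0 0 0 0 0 0 0; 0 0 0 0 0 0 0; 0 0 0 0 0 0 0; 0 0 0 0 0 0 0; 0 0 0 0 0 0 0"}}

```text
clock: 11.85
tcp_pos: [603.0, -212.9, 270.6]
tcp_rot: [-0.0, 0.865, -0.502, 0.001]
force: [-0.7, -0.4, 0.2]
width: 85.4
```

```bash
python3 look.py b4 432 290 187 197; python3 - <<'E'
import cv2,numpy as np
s=np.load("b4S.npz");t=np.load("b4T.npz")
cv2.imwrite("pics/b4b.png",np.hstack([cv2.resize(s["frame"][200:360,140:300],(400,400)),cv2.resize(t["frame"][130:290,340:500],(400,400))]))
E
python3 ring.py b4S.npz 199 410 262 44 52; python3 ring.py b4T.npz 199 165 172 48 48
python3 -c "
from h import *
print([np.round(x,3) for x in [2*np.arctan2(.56629,.8242)]])"
```

```text
11.85 [-0.70638903 -0.3683054   0.19511153] [ 0.02256643 -0.04900022 -0.00984985] 85.44068264453007 [ 603.04901397 -212.90779268  270.57020612] [-1.19372990e-06  8.65043312e-01 -5.01696864e-01  5.69534683e-04] [-5.22261183e-01  6.83123563e-01  1.28348200e+00 -1.48484130e-06
  1.17384802e+00  5.28858091e-01]
60 [606.1 251.6] [45.8 50. ] 75
125 [597.7 237.1] [12.9 35.5] 69
125 [604.8 261.7] [24.9 38.8] 84
145 [597.4 237.8] [12.2 30.1] 66
145 [604.1 259.7] [26.5 36.6] 87
60 [606.5 253.8] [27.9 31.9] 108
60 [605.3 253.1] [48.6 51.1] 137
125 [605.4 254. ] [43.4 44.3] 156
145 [605.5 254. ] [42.6 42.9] 138
[np.float64(1.204)]
```

View pics/b4.png

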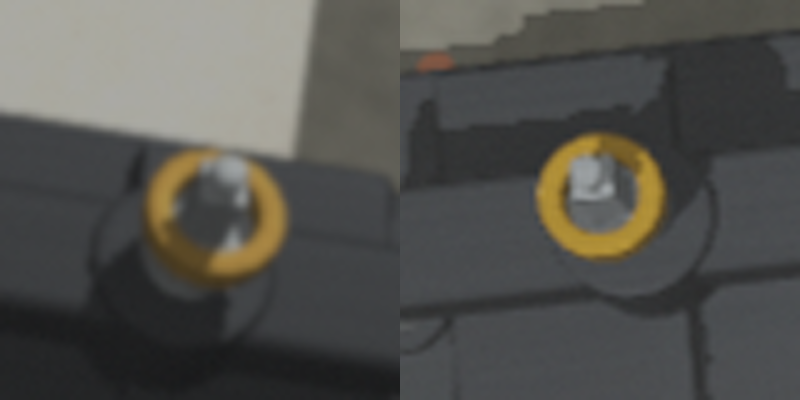

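View pics/b4b.png

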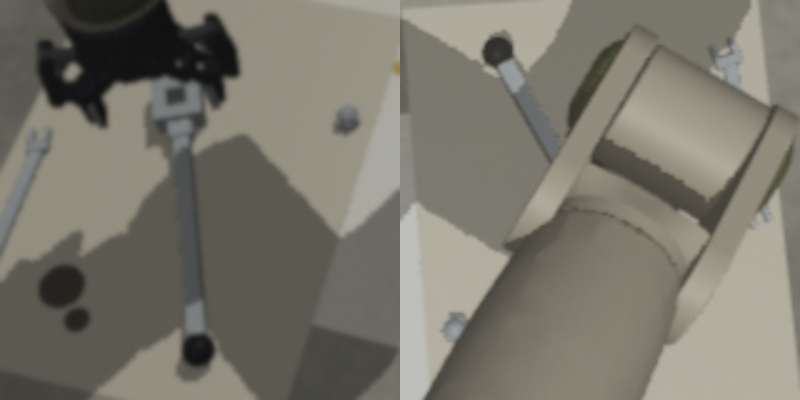

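The ring now lies flat at z≈199 with even slack around the square. The scene view has the open jaws across the bar beside the eye. I'll go down to grasp the lever.

{"fn": "arm_command", "kwargs": {"motion": "0 0 0 0.15 0 0 0; 0 0 0 0.28 0 0 0; 0 0 0 0.38 0 0 0; 0 0 0 0.44 0 0 0; 0 0 0 0.44 0 0 0"}}

```text
clock: 12.37
tcp_pos: [602.4, -212.8, 179.5]
tcp_rot: [-0.0, 0.865, -0.502, -0.002]
force: [-0.4, 0.7, 0.6]
width: 85.3
```

{"fn": "arm_command", "kwargs": {"motion": "1 0 0 0 0 0 0; 1 0 0 0 0 0 0; 1 0 0 0 0 0 0; 1 0 0 0 0 0 0; 1 0 0 0 0 0 0", "squeeze": 80}}

```text
clock: 12.78
tcp_pos: [603.1, -213.2, 182.7]
tcp_rot: [0.0, 0.865, -0.502, 0.001]
force: [0.8, 0.7, -0.4]
width: 25.7
```

{"fn": "arm_command", "kwargs": {"motion": "1 0 0 0 0 0 0; 1 0 0 0 0 0 0; 1 0 0 0 0 0 0; 1 0 0 0 0 0 0; 1 0 0 0 0 0 0"}}

```text
clock: 13.2
tcp_pos: [603.1, -213.3, 183.0]
tcp_rot: [0.0, 0.865, -0.502, 0.001]
force: [-1.7, 0.3, 6.0]
width: 13.3
```

{"fn": "arm_command", "kwargs": {"motion": "1 0 0 -0.01 0 0 0; 1 0 0 -0.03 0 0 0; 1 0 0 -0.06 0 0 0; 1 0 0 -0.1 0 0 0; 1 0 0 -0.15 0 0 0"}}

```text
clock: 13.62
tcp_pos: [602.7, -213.0, 212.0]
tcp_rot: [-0.0, 0.865, -0.502, -0.001]
force: [0.1, 0.7, -7.8]
width: 13.5
```

{"fn": "arm_command", "kwargs": {"motion": "1 0 0 0 0 0 0; 1 0 0 0 0 0 0; 1 0 0 0 0 0 0; 1 0 0 0 0 0 0; 1 0 0 0 0 0 0"}}

```text
clock: 14.03
tcp_pos: [602.8, -213.1, 211.4]
tcp_rot: [0.0, 0.865, -0.502, -0.0]
force: [0.7, -1.0, -8.1]
width: 13.2
```

```bash
python3 look.py d1 432 290 187 197; python3 - <<'E'
import cv2,numpy as np
s=np.load("d1S.npz");t=np.load("d1T.npz")
cv2.imwrite("pics/d1b.png",np.hstack([cv2.resize(s["frame"][200:360,140:300],(400,400)),cv2.resize(t["frame"][130:290,340:500],(400,400))]))
E
```

```text
14.0333 [ 0.65854388 -0.9688323  -8.11689514] [-0.00703509 -0.00611237 -0.04695966] 13.226704259499735 [ 602.81388142 -213.08302873  211.39848492] [ 9.78878783e-06  8.64594873e-01 -5.02469375e-01 -4.83029543e-04] [-5.22687405e-01  7.54655361e-01  1.32509242e+00 -1.82437645e-05
  1.06281100e+00  5.30226650e-01]
```

View pics/d1b.png

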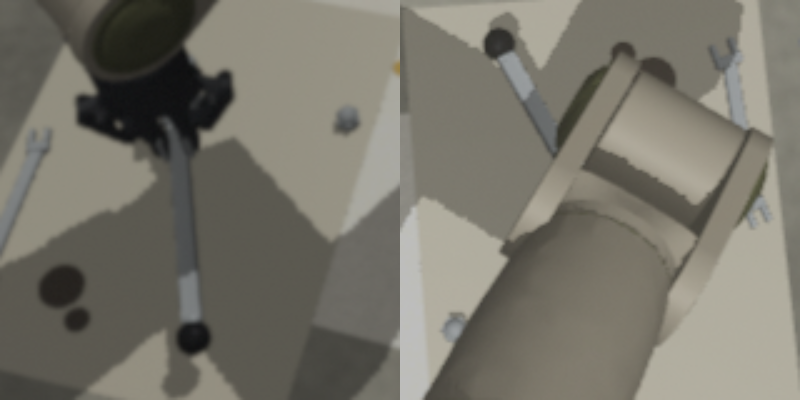

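```bash
python3 - <<'E'
from h import *
for n,a,b in(("0","scene0.npz","top0.npz"),("d1","d1S.npz","d1T.npz")):
    S=np.load(a);T=np.load(b);o=[]
    for s,(x,y,w,h) in((S,(200,322,40,40)),(T,(365,132,30,30))):
        g=cv2.cvtColor(s["frame"],cv2.COLOR_BGR2GRAY)[y:y+h,x:x+w]
        g=cv2.resize(g,None,fx=6,fy=6,interpolation=cv2.INTER_CUBIC)
        c,_=cv2.findContours((g<55).astype(np.uint8),0,cv2.CHAIN_APPROX_NONE)
        k=max(c,key=cv2.contourArea);M=cv2.moments(k);o.append(((M['m10']/M['m00']+.5)/6-.5+x,(M['m01']/M['m00']+.5)/6-.5+y))
    print(n,o,two(S,o[0],T,o[1]))
c=np.array((602.91876023,-213.15407229,269.894))
p=-1.0529
c=fromunits(c,p,(0,0,.44));c=fromunits(c,p,(0,0,-.15));print(c)
p=-1.0529
# plan: final eye (606.3,250.4), lever yaw 1.712 => psi .141
f=(606.3+63*np.cos(1.712),250.4+63*np.sin(1.712),0);print('final xy',f)
for w,p2 in(((590,-120,330),-.79),((570,0,430),-.45),((570,110,450),-.1),((585,220,450),.141),((f[0],f[1],450),.141)):
    u,r=rel(c,p,w,p2);u=np.round(u,2) if p2!=.141 else u;r=round(r,3);print(u,r);c=fromunits(c,p,u);p=p-r*2*np.pi;print('   ',c,p)
E
```

```text
0 [(218.73294147319726, 339.7522207458261), (378.1472024280813, 148.62612638087697)] (array([ 758.9263285 , -122.58204231,   27.68384258]), np.float64(0.39426608766596394))
d1 [(216.90406322495758, 334.73343201412695), (378.91388398351796, 146.67457323272865)] (array([ 756.15251506, -122.25621431,   51.17977018]), np.float64(0.09472861687876638))
[ 602.91876023 -213.15407229  211.894     ]
final xy (np.float64(597.4337006869295), np.float64(312.7729808209536), 0)
[-0.44 -0.17 -0.59] -0.042
    [ 588.89538432 -119.86235278  329.894     ] -0.7890062170984573
[-0.49 -0.36 -0.5 ] -0.054
    [5.70944444e+02 4.11350696e-01 4.29894000e+02] -0.44971421051075966
[-0.24 -0.49 -0.1 ] -0.056
    [570.3184197  109.53333791 449.894     ] -0.09785583330870284
[ 1.910e-02 -5.569e-01 -5.000e-04] -0.038
    [585.00194095 220.00727603 449.994     ] 0.14090520836412143
[ 0.1267 -0.4505 -0.    ] -0.0
    [597.43721241 312.77305433 449.994     ] 0.14090520836412143
```

The lever is lifted, weighs about 8.1 N and shows almost no moment, so it's held at the balance point. I'll carry it to the press.

{"fn": "arm_command", "kwargs": {"motion": "1 -0.05 -0.02 -0.06 0 0 -0.006; 1 -0.13 -0.05 -0.18 0 0 -0.014; 1 -0.24 -0.09 -0.32 0 0 -0.024; 1 -0.34 -0.13 -0.46 0 0 -0.033; 1 -0.44 -0.17 -0.59 0 0 -0.042"}}

```text
clock: 14.55
tcp_pos: [588.3, -118.3, 332.2]
tcp_rot: [-0.0, 0.924, -0.382, 0.0]
force: [0.9, -0.3, -6.8]
width: 13.5
```

{"fn": "arm_command", "kwargs": {"motion": "1 -0.1 -0.07 -0.12 0 0 -0.01; 1 -0.2 -0.14 -0.24 0 0 -0.021; 1 -0.3 -0.22 -0.36 0 0 -0.032; 1 -0.4 -0.29 -0.45 0 0 -0.043; 1 -0.49 -0.36 -0.5 0 0 -0.054"}}

```text
clock: 14.97
tcp_pos: [569.9, 2.4, 433.4]
tcp_rot: [-0.0, 0.975, -0.22, 0.002]
force: [0.5, -0.5, -8.1]
width: 13.4
```

{"fn": "arm_command", "kwargs": {"motion": "1 -0.05 -0.1 -0.05 0 0 -0.011; 1 -0.1 -0.2 -0.1 0 0 -0.022; 1 -0.15 -0.3 -0.1 0 0 -0.033; 1 -0.2 -0.4 -0.1 0 0 -0.045; 1 -0.24 -0.49 -0.1 0 0 -0.056"}}

```text
clock: 15.38
tcp_pos: [569.4, 111.5, 450.7]
tcp_rot: [-0.0, 0.999, -0.046, 0.0]
force: [1.0, -0.8, -7.9]
width: 13.2
```

{"fn": "arm_command", "kwargs": {"motion": "1 0 -0.11 0 0 0 -0.008; 1 0.01 -0.23 0 0 0 -0.016; 1 0.01 -0.35 0 0 0 -0.024; 1 0.02 -0.46 0 0 0 -0.032; 1 0.019 -0.557 0 0 0 -0.038"}}

```text
clock: 15.8
tcp_pos: [584.4, 221.9, 450.4]
tcp_rot: [-0.0, 0.997, 0.073, 0.0]
force: [0.5, -0.2, -7.5]
width: 13.2
```

{"fn": "arm_command", "kwargs": {"motion": "1 0.03 -0.11 0 0 0 0; 1 0.06 -0.22 0 0 0 0; 1 0.09 -0.32 0 0 0 0; 1 0.115 -0.4 0 0 0 0; 1 0.127 -0.45 0 0 0 0"}}

```text
clock: 16.22
tcp_pos: [596.7, 314.9, 450.1]
tcp_rot: [-0.0, 0.997, 0.072, -0.0]
force: [0.5, 0.1, -7.7]
width: 13.5
```

{"fn": "arm_command", "kwargs": {"motion": "1 0 0 0 0 0 0; 1 0 0 0 0 0 0; 1 0 0 0 0 0 0; 1 0 0 0 0 0 0; 1 0 0 0 0 0 0"}}

```text
clock: 16.63
tcp_pos: [597.5, 312.1, 450.2]
tcp_rot: [0.0, 0.998, 0.07, 0.0]
force: [-0.3, -0.2, -7.5]
width: 13.4
```

```bash
python3 look.py e1 432 275 187 180; python3 - <<'E'
import cv2,numpy as np
s=np.load("e1S.npz");t=np.load("e1T.npz")
cv2.imwrite("pics/e1b.png",np.hstack([cv2.resize(s["frame"][200:360,380:580],(400,320)),cv2.resize(t["frame"][100:260,20:220],(400,320))]))
E
```

```text
16.6333 [-0.30221609 -0.18598329 -7.53077143] [0.05357535 0.00154058 0.03894117] 13.357793719421325 [597.45483315 312.12616179 450.22415972] [1.79035502e-05 9.97537387e-01 7.01367030e-02 6.52851767e-05] [ 3.08034625e-01  6.48242158e-01  8.72451028e-01 -6.56440176e-05
  1.62078101e+00  1.67642676e-01]
```

View pics/e1.png

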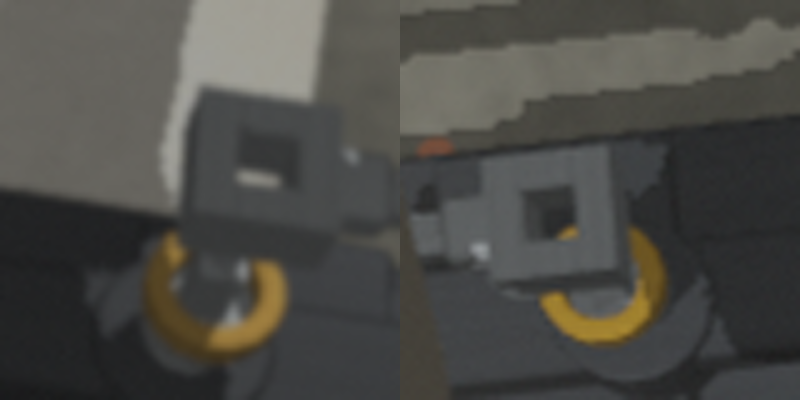

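View pics/e1b.png

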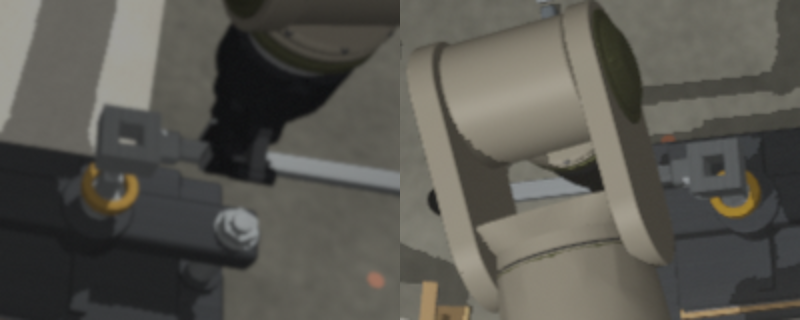

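```bash
cat > grid.py <<'E'
import sys,numpy as np,cv2
a=sys.argv
s=np.load(a[1]);x,y,w,h,k=map(int,a[3:8])
g=cv2.cvtColor(s["frame"],cv2.COLOR_BGR2GRAY)[y:y+h,x:x+w]
im=cv2.resize(g,None,fx=k,fy=k,interpolation=cv2.INTER_CUBIC);im=cv2.normalize(np.minimum(im,140),None,0,255,cv2.NORM_MINMAX);im=cv2.cvtColor(im,cv2.COLOR_GRAY2BGR)
for i in range(w):
    if (x+i)%5==0:
        p=int((i+.5)*k);cv2.putText(im,str(x+i),(p,10),0,.4,(0,255,255));cv2.line(im,(p,0),(p,h*k),(0,110,110),1)
for i in range(h):
    if (y+i)%5==0:
        p=int((i+.5)*k);cv2.putText(im,str(y+i),(0,p),0,.4,(0,255,255));cv2.line(im,(0,p),(w*k,p),(0,110,110),1)
cv2.imwrite(a[2],im)
E
python3 grid.py e1S.npz pics/gS.png 425 248 42 40 15;python3 grid.py e1T.npz pics/gT.png 158 163 42 40 15
```

```text
(no output)
```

View pics/gS.png

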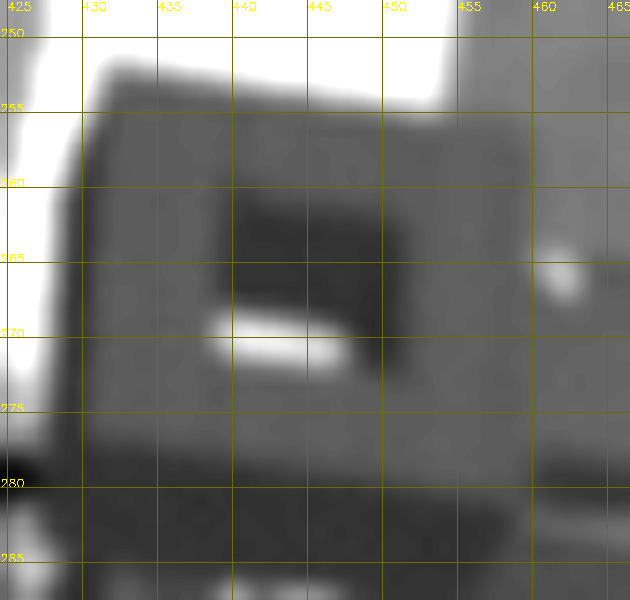

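View pics/gT.png

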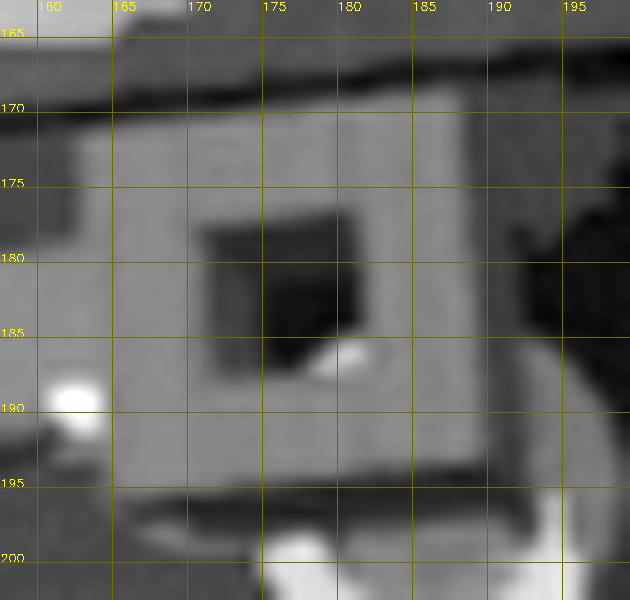

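```bash
cat > lines.py <<'E'
from h import *
S=np.load("e1S.npz");T=np.load("e1T.npz")
z=295
print('S',plane(S,445.2,266.7,z),'T',plane(T,176.4,182.2,z),two(S,(445.2,266.7),T,(176.4,182.2)))
def edgeline(s,p,q,half=2.5,n=25):
    """subpixel gradient peak along normals of segment p-q; returns fitted two points"""
    g=cv2.GaussianBlur(cv2.cvtColor(s["frame"],cv2.COLOR_BGR2GRAY).astype(np.float32),(0,0),.6)
    p=np.array(p,float);q=np.array(q,float);d=(q-p)/np.linalg.norm(q-p);nn=np.array([-d[1],d[0]])
    pts=[]
    t=np.arange(-half,half+.01,.1)
    for f in np.linspace(.1,.9,n):
        c=p+(q-p)*f;X=(c+t[:,None]*nn).astype(np.float32)
        v=cv2.remap(g,X[:,0].reshape(1,-1).copy(),X[:,1].reshape(1,-1).copy(),cv2.INTER_CUBIC).ravel()
        w=np.abs(np.gradient(v));w=np.where(w>.5*w.max(),w,0);pts.append(c+nn*(t*w).sum()/w.sum())
    pts=np.array(pts,np.float32);vx,vy,cx,cy=cv2.fitLine(pts,cv2.DIST_HUBER,0,.01,.01).ravel()
    return (cx-10*vx,cy-10*vy),(cx+10*vx,cy+10*vy)
def yaw(s,p,q,z,**k):
    a,b=edgeline(s,p,q,**k);d=plane(s,*b,z)-plane(s,*a,z);y=np.arctan2(d[1],d[0]);return (y+np.pi/4)%(np.pi/2)-np.pi/4
if __name__=="__main__":
    for n,s,p,q in(("T bot",T,(166,195.2),(189,193.6)),("T right",T,(188.3,170),(189.7,193)),("T hole top",T,(171.5,177.7),(180.5,176.6)),("T hole left",T,(171.1,178.5),(171.8,187)),("T hole right",T,(181,177.5),(181.6,184)),
      ("S bot",S,(431,277.5),(455,280.3)),("S top",S,(432,252.5),(452,254.8)),("S holetop",S,(440.5,260.8),(450.5,262)),("S holeright",S,(451.6,262.5),(451,272))):
        print(n,round(yaw(s,p,q,z,half=1.5),3))
E
python3 lines.py
python3 - <<'E'
from lines import *
S0=np.load("scene0.npz");T0=np.load("top0.npz")
# square front edges, top0 (from qT: crop origin 172,178 scale15)
f=lambda x,y:(x/15-.5+172,y/15-.5+178)
print('sq base',yaw(T0,f(215,345),f(320,330),185,half=1))
print('sq top edge',yaw(T0,f(165,292),f(255,278),223,half=1))
for n,p,q in(("bridge front",(125,222.5),(268,206.5)),("bridge back L",(135,196.3),(178,191.5))):print(n,yaw(T0,p,q,150,half=1.5))
E
```

```text
S [606.73768786 247.93384966 295.        ] T [608.04624682 249.90869585 295.        ] (array([607.65786022, 248.5273478 , 296.97076446]), np.float64(1.7015677966816312))
T bot 0.139
T right 0.137
T hole top 0.19
T hole left 0.099
T hole right 0.107
S bot 0.146
S top 0.153
S holetop 0.171
S holeright 0.151
S [606.73768786 247.93384966 295.        ] T [608.04624682 249.90869585 295.        ] (array([607.65786022, 248.5273478 , 296.97076446]), np.float64(1.7015677966816312))
sq base 0.20287147491060908
sq top edge 0.04071643272768255
bridge front 0.1370178829859292
bridge back L 0.14263363837990606
```

```bash
python3 - <<'E'
from h import *
S=np.load("e1S.npz");T=np.load("e1T.npz")
p=(573,488.5,281);print(proj(S,p),proj(T,p))
a=proj(S,p).astype(int);b=proj(T,p).astype(int)
f=lambda im,c:cv2.resize(im[c[1]-25:c[1]+25,max(0,c[0]-25):max(0,c[0]-25)+50],(400,400),interpolation=cv2.INTER_CUBIC)
print(a,b);cv2.imwrite("pics/ball.png",np.hstack([f(S["frame"],a),f(T["frame"],b)]))
# depth samples along eye top and bar
for n,s in(("S",S),("T",T)):
    for d in(-12,12,100,120,140,160,180,200,220):
        q=(607-.14*d,250.5+.99*d,281+(14 if d<20 else 6));u,v=np.round(proj(s,q)).astype(int)
        dd=np.median(s["depth"][v-1:v+2,u-1:u+2]);w=s["T"]@np.r_[np.linalg.inv(s["K"])@[u,v,1]*dd,1];print(n,d,np.round(w[:3],1))
E
```

```text
[606.00898107 296.82704261] [ 42.38325629 200.42987786]
[606 296] [ 42 200]
S -12 [606.6 239.1 291.8]
S 12 [605.4 263.  294.1]
S 100 [646.2 323.7 375.8]
S 120 [589.8 368.8 286.9]
S 140 [586.5 389.2 286.9]
S 160 [585.1 409.5 287.1]
S 180 [581.9 428.6 286.4]
S 200 [578.7 448.7 286.4]
S 220 [576.  468.3 287.1]
T -12 [608.1 237.9 297.2]
T 12 [604.1 262.  297.1]
T 100 [562.6 300.7 425. ]
T 120 [560.8 320.1 417.2]
T 140 [587.1 388.1 288.1]
T 160 [585.1 409.5 287.2]
T 180 [537.4 338.8 492.2]
T 200 [527.1 335.7 532.5]
T 220 [517.3 333.  571.3]
```

View pics/ball.png

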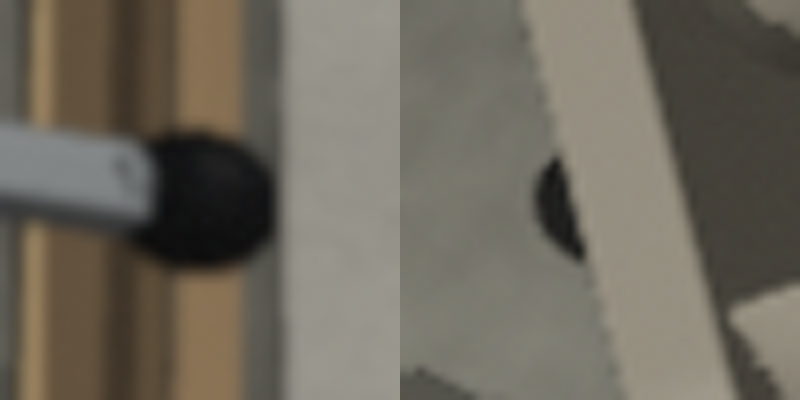

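The lever's bar top reads 287 mm along its whole length, so it's level and matches what I worked out. Its yaw is 0.14, the same as the press. Each camera shows a small offset between eye and screw, so I'll shift (−1.3, +2.0) mm and lower 14 mm.

{"fn": "arm_command", "kwargs": {"motion": "1 -0.002 -0.004 0.015 0 0 0; 1 -0.005 -0.008 0.035 0 0 0; 1 -0.005 -0.011 0.055 0 0 0; 1 -0.005 -0.011 0.07 0 0 0; 1 -0.005 -0.011 0.07 0 0 0"}}

```text
clock: 17.15
tcp_pos: [596.2, 314.8, 434.7]
tcp_rot: [0.0, 0.998, 0.07, -0.001]
force: [0.6, 0.2, -8.1]
width: 13.2
```

{"fn": "arm_command", "kwargs": {"motion": "1 0 0 0 0 0 0; 1 0 0 0 0 0 0; 1 0 0 0 0 0 0; 1 0 0 0 0 0 0; 1 0 0 0 0 0 0"}}

```text
clock: 17.57
tcp_pos: [596.2, 314.7, 436.0]
tcp_rot: [-0.0, 0.998, 0.07, 0.0]
force: [-0.3, -0.9, -7.3]
width: 13.3
```

```bash
python3 look.py e2 432 275 187 180;python3 grid.py e2S.npz pics/gS2.png 425 250 42 40 15;python3 grid.py e2T.npz pics/gT2.png 158 163 42 40 15
```

```text
17.5667 [-0.28143522 -0.89730636 -7.3383065 ] [-0.03229299  0.05846434  0.0080769 ] 13.293995112815546 [596.20086298 314.74149026 436.02198033] [-1.90551724e-05  9.97519965e-01  7.03839889e-02  1.15389412e-04] [ 3.12355897e-01  6.51012914e-01  9.03468641e-01 -1.82873498e-05
  1.58687791e+00  1.71471137e-01]
```

View pics/gS2.png

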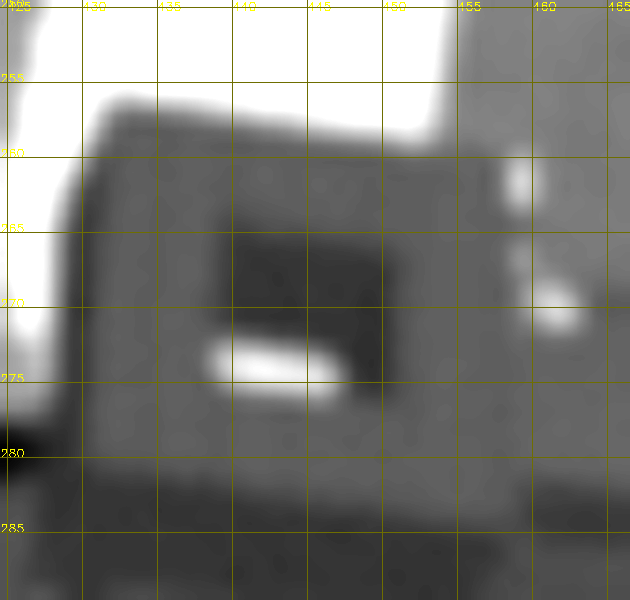

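View pics/gT2.png

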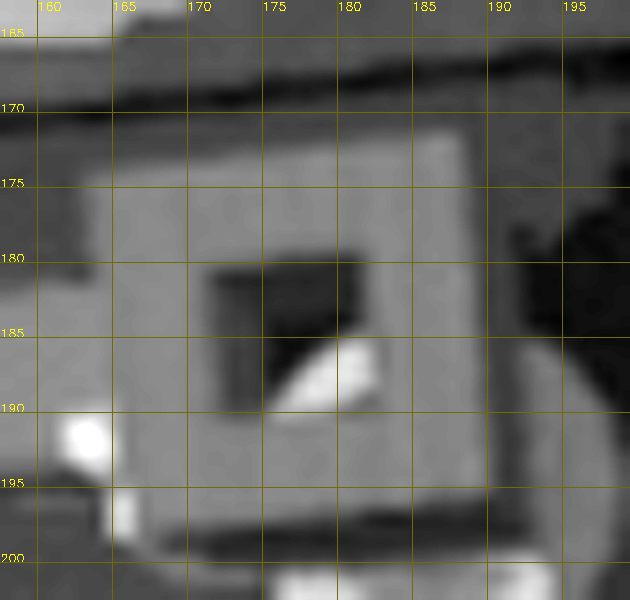

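View pics/e2.png

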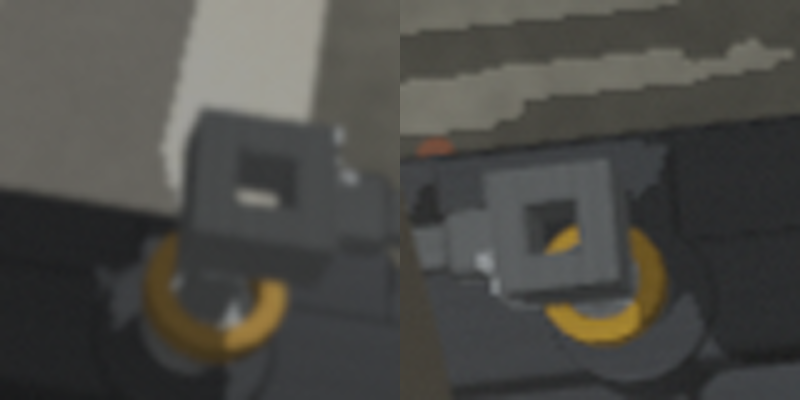

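```bash
python3 - <<'E'
from lines import *
S=np.load("e2S.npz");T=np.load("e2T.npz");z=281
print(plane(S,445.0,270.5,z),plane(T,176.8,184.8,z))
for n,s,p,q in(("T bot",T,(167,197.8),(189,196)),("T right",T,(188.4,172.5),(189.8,195)),("S bot",S,(431,281),(455,284)),("S top",S,(432,256.5),(451,259))):
  print(n,round(yaw(s,p,q,z,half=1.5),3))
for d in(-13,13,120,140,160,180,200,220):
    q=(606-.14*d,251+.99*d,267+(14 if d<20 else 6));u,v=np.round(proj(S,q)).astype(int)
    dd=np.median(S["depth"][v-1:v+2,u-1:u+2]);w=S["T"]@np.r_[np.linalg.inv(S["K"])@[u,v,1]*dd,1];print(d,np.round(w[:3],1))
# stud again with subpixel centroid in both (initial images)
S0=np.load("scene0.npz");T0=np.load("top0.npz")
for s,(x,y,w,h),th in((S0,(433,277,10,9),150),(T0,(178,186,9,9),150)):
    g=cv2.resize(cv2.cvtColor(s["frame"],cv2.COLOR_BGR2GRAY)[y:y+h,x:x+w],None,fx=8,fy=8,interpolation=cv2.INTER_CUBIC);
    m=(g>g.max()*.85).astype(np.uint8);M=cv2.moments(m);c=((M['m10']/M['m00']+.5)/8-.5+x,(M['m01']/M['m00']+.5)/8-.5+y);print(g.max(),m.mean(),c,plane(s,*c,233))
E
```

```text
S [606.73768786 247.93384966 295.        ] T [608.04624682 249.90869585 295.        ] (array([607.65786022, 248.5273478 , 296.97076446]), np.float64(1.7015677966816312))
[605.2196644  250.63054963 281.        ] [606.7668461  252.55588232 281.        ]
T bot 0.127
T right 0.143
S bot 0.137
S top 0.146
-13 [608.  238.7 280.6]
13 [603.2 264.4 280.7]
120 [589.6 369.6 272.7]
140 [586.4 390.3 272.9]
160 [583.7 409.5 273.1]
180 [580.7 428.7 273. ]
200 [577.5 449.1 273. ]
220 [573.7 469.9 272.2]
145 0.19027777777777777 (438.11142791970804, 283.2814781021898) [604.58278368 250.31366369 233.        ]
146 0.3402777777777778 (183.39285714285714, 191.36472505668934) [606.08465806 252.06121219 233.        ]
```

Eye and screw now agree to under 1 mm in both cameras. The yaw is 0.14, the bar is level (273 ± 0.5 mm along its length) and the underside sits at about 253, which is 20 mm clear. A last check that nothing else moved, then I hand in.

```bash
python3 - <<'E'
from station import bot
import cv2,numpy as np
st=bot.read_state();print(st['clock'],st['tcp_pos'],np.abs(st['joint_vel']).max(),st['force'],st['width'])
a=np.load("scene0.npz")["frame"];b=np.load("e2S.npz")["frame"]
for n,(x,y,w,h) in dict(nut=(272,240,16,14),spanner=(120,248,45,75),jar=(314,212,34,40)).items():
    A=a[y:y+h,x:x+w];t=b[y-4:y+h+4,x-4:x+w+4];r=cv2.matchTemplate(t,A,cv2.TM_CCOEFF_NORMED);_,m,_,l=cv2.minMaxLoc(r);print(n,round(m,3),l[0]-4,l[1]-4)
bot.hand_in()
E
```

```text
17.6667 [596.21334024 314.73156401 435.9552162 ] 0.0019748713564736575 [ 0.53692641 -0.35700348 -7.81841947] 13.394742095579469
nut 1.0 0 0
spanner 1.0 0 0
jar 0.929 0 1
the job is handed in; nothing more can be done
```

The job is handed in at 17.7 s on the robot's clock. The spacer ring lies flat on the screw's shoulder, released, and the lever is held still and level over the screw. The hand-in gives no verdict.

**Ring:** it touched down at the expected height and looked flat in both cameras. It sits about 1.5–2 mm off the screw's centre, inside its 4 mm of play around the square.

**Lever:** I gripped it at the balance point, where it showed almost no turning moment. Its eye is within about 1 mm of the screw axis in each camera, at the same angle as the press (0.14 rad). The bar is level to about 0.5 mm, and the eye's underside is about 20 mm above the screw top.

**Disagreements and limits:**
- **Cameras:** they disagree with each other by about 2–3 mm at the screw, so I centred the eye relative to the screw within each view.
- **Squared end:** its own edges were too coarse to measure well (0.04 and 0.20 rad), so the lever's angle is set by the press frame.
- **Ball height:** just after the lift, one ball-height reading suggested about 1.6° of droop. The later depth readings along the bar didn't show it.
- **Ring grip:** while I gripped the ring on the table, the force reading was about 12 N, and it went away when I raised the arm.

**Other items:** the nut and spanner look unmoved in the scene image. The ink jar's patch matched less well (0.93, 1 pixel off), which I put down to shadow; the arm never went near it.

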